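# Clamp a granite sample in the polishing jig with the slip knob

## Robot

A 6-joint arm with a two-finger parallel gripper is mounted at the origin on the work surface; the furniture and walls round the work are solid. World frame = base frame: x ahead of the robot, y to its left, z up, the work surface at z = 0. Lengths are in m, angles in rad, forces in N, time in s.
With the tool pointing down it reaches from about 0.375 to 0.925 m from the base axis. Payload 5.7 kg.
Tool frame: the origin (TCP) lies midway between the tips of the shut fingers; the grasp point (between the pads) lies ctrl.grasp_offset behind it (ctrl.grasp_offset is the distance from the TCP to the grasp point, in m); z points along the fingers, x is the direction in which the jaws open and shut, and the axes are right-handed (so a half turn about z gives the same grasp; the last joint's range is limited). The gripper opens to 85 mm and grips with 20 to 120 N. Pads are 22 mm wide; open, the fingers measure 114 mm over their backs; the gripper's body (76 mm by 85 mm) begins 54 mm behind the grasp point. The pads swing forward as they close: fully open they stand 13 mm farther back than shut.
Start: joints at [-1.44, 0.359, 1.51, -0, 1.272, -0.115], TCP at [0.146, -0.582, 0.231] pointing down, gripper open.
Joint ranges: [-2.97, 2.97], [-1.01, 2.36], [0.21, 2.38], [-0.96, 4.11], [0.2, 2.71], [-2.98, 2.98]. Speed limits (rad/s): [2.39, 2.39, 3.14, 3.14, 3.14, 3.14].

## Interface

Orientations are given as a unit quaternion [x, y, z, w].
In Python, from bench import ctrl, imaging gives the robot as it stands.
- The arm moves only by the tool send_rows, never from a script. Its argument "moves" is a list of rows, each an object of numbers: "x", "y", "z": the shift along the world's x, y, z normalised to -1 to 1, where 1 is 0.15 m; "ax", "ay", "az": the turn, a rotation vector about the world's x, y, z normalised to -1 to 1, where 1 is 180 degrees; "grip": the gripper command: -1 is shut, 1 is fully open, values between are in proportion. A call has 1 to 8 rows; each row shifts and turns the commanded pose from where the row before left it; what a row does not reach is not made up. A row lasts 1/8 s, in which the tool goes at most 62.5 mm and 10.7 degrees, less where a joint would pass 70% of its speed; a pose out of reach is approached as far as the arm can. A call with a number of a shift or a turn outside -1 to 1 is refused whole. A call with a gripper value outside its range is refused whole. The fingers move at their own pace and stop on an object; "newtons" is the grip in N (left out, the last holds). Time passes only in rows, so rows that do not move let the fingers close. It gives the time, the measured TCP pose, the force and the opening at its end, in the units of the state.
- ctrl.get_obs(): the state, without advancing time (a new reading comes with each control period).
- imaging.grab_frame(name): name is "side" or "top"; returns a dict with "pixels" (420x560x3 uint8, red, green, blue), "intrinsics" (3x3 intrinsics, pixels), "cam_to_world" (4x4, takes a point from camera to world coordinates). Camera axes: x right, y down, z forward; pixel columns grow to the right and rows downward; lengths in m; the calibration is good to about 2 mm. A picture is of the moment at which its call begins. There is no depth.
- ctrl.finish_job(): hands the job in, once; it reports no verdict.
The state is a dict: "clock": time; "qpos": joint angles; "qd": joint speeds; "joint_torque": joint torques, N m; "ee_pos": TCP position; "orientation": TCP orientation; "wrist_force": force on the tool from outside, world axes, zero at the start; "torque": the same for the moment, N m; "gripper_width": finger opening in m.
Only numpy, scipy, OpenCV 4.12 (cv2) and the standard library are available. Lean on these libraries where they do the work, as an engineer would, in place of code of your own. Each camera call takes 0.05 s, during which the arm holds its last target.

## Task

Get the red granite sample ready for polishing: lay it flat on the bed of the clamping jig, slide it home under the clamp so that it rests against all three locating pins without knocking them hard, then turn the black knob clockwise until it slips and has clicked two or three times, stop there and let go, never leaning on the knob. Leave the grey sample, the felt wheel and the wooden wedge where they are.

Things in the scene. Friction and masses are not known exactly. Their poses are not given: they have to be found in the camera images.
- red_tile: Loose square tile of red granite, 56 x 56 mm, 10 mm thick, 105 g. Origin: centre of its underside; z up.
- jig: Grey cast clamping jig, screwed to the bench, 174 x 112 mm. Its frame: x points into the jig, away from the robot or nearly so; z up; origin on the bench (z 0) straight under where the centre of the seated tile belongs. An aluminium bed, top 20 mm above the bench, covers x -52 to +36 mm, y -42 to +42 mm of this frame and is open at the front (-x) and at the -y side; no part of the base round it is higher. A seated tile lies at x 0, y 0, square to the frame.
- pins: The three steel locating pins, fixed in the bed, 8 mm in diameter, standing 7.5 mm above it; same origin and axes as the jig. Two back pins have their axes at x +32, y +20 and y -20 mm; the side pin at x -10, y +32 mm. A tile that is home touches all three (its centre then at x 0, y 0). They are chipped or the stone is if the tile is driven against them with more than about 30 N; a push of 5 to 10 N seats it (it slides with about 1 N).
- clamp_arm: Dark steel clamp arm, 20 mm wide, along the jig's x at y 0; origin: hinge pin at its heel, jig x +106, z 46 mm. Its nose is up to 62 mm above the bench. Under its nose, at x +20 mm, a white foot, 17 mm wide, on an adjusting screw: set differently each time, at the start it is 2 to 6 mm above a tile on the bed. Moved only by the knob, which it carries. Over 90 N of foot on stone cracks it.
- knob_grip (a point): Point on the knob's axis at half the height to grip, about 82 mm above the bench. The knob is black, round and ribbed, 34 mm in diameter, standing from 62 to 97 mm above the bench at x +64, y 0 mm of the jig's frame, upright within 4 degrees; it sinks by up to 3 mm as it is turned; a steel collar, 41 mm in diameter, lies under it (its top up to 60 mm above the bench). Any direction of grasp from above is free.
- clamp_collar (a joint): Turn of the threaded steel collar under the knob (rad), grows clockwise as seen from above, 0.2 to 0.6 at the start. It follows the knob and lowers the foot by about 1.9 mm per rad (6 mm thread, foot about twice as far from the hinge as the knob); the foot meets a seated tile somewhere between 1.5 and 3.5, depending on its setting. Turning needs about 0.07 N m until then. The thread is self-locking.
- clamp_knob (a joint): Slip of the knob over the collar (rad), 0 at the start, grows clockwise as seen from above. It stays near 0 while the collar turns along; once the foot is hard on the tile and the torque on the knob passes its set value (about 0.15 N m) the knob slips over the collar in clicks of 30 degrees (0.52 rad). Two clicks read about 1.05, three about 1.57.
- grey_tile: Loose grey granite tile of the same size, not to be moved.
- felt_wheel: Loose pale felt polishing wheel, 60 mm in diameter, 25 mm high, not to be moved.
- wedge: Loose wooden wedge, 30 x 75 x 22 mm, not to be moved.
Things that resemble listed ones, but are neither listed nor needed, are in the scene too. Leave any orange look-alike of the red_tile alone.

How it is judged:
By the outcome, as a careful person would: the job done as asked, in the order asked, and still so for the second after the job is handed in, with the robot touching nothing.
It also fails if it takes over 72 s, if anything falls off the work surface, if the arm or the gripper's body presses on something with over 40 N, if the wrist force passes 120 N, or if a joint passes its speed limit or range.

## Working session

There is one attempt and no reset: what is moved stays moved. The work goes in short steps, Python scripts to look and compute and a tool call to move; the robot and the scene stay as the last step left them, time stands still between calls to the robot, and variables do not carry over. Pictures are saved under pics/ and viewed, and the job is handed in when it is done.

Besides the shell and the picture viewer there is one more tool, called after ">>>" as name(argument=value, ...) on one line, values as JSON. send_rows: Moves the arm, as the interface text tells. Scaled input: -1 to 1 covers 0.15 m each way for a shift and 180 degrees each way for a turn. Its arguments: {"type":"object","properties":{"moves":{"type":"array"},"newtons":{"type":"number"}},"required":["moves"]}

```bash
mkdir -p pics
cat > h.py <<'E'
from bench import ctrl, imaging
import numpy as np, cv2
def grab(n,fn=None):
    f=imaging.grab_frame(n)
    if fn: cv2.imwrite('pics/'+fn,cv2.cvtColor(f['pixels'],cv2.COLOR_RGB2BGR))
    return f
def onplane(f,u,v,z):
    K=np.array(f['intrinsics']);T=np.array(f['cam_to_world'])
    d=T[:3,:3]@np.linalg.solve(K,[u,v,1]);o=T[:3,3]
    return o+d*(z-o[2])/d[2]
def proj(f,p):
    K=np.array(f['intrinsics']);T=np.array(f['cam_to_world'])
    c=T[:3,:3].T@(np.array(p)-T[:3,3]);q=K@c
    return q[:2]/q[2]
E
python3 - <<'E'
from h import *
import pickle
d={}
for n in('top','side'):
    d[n]=grab(n,n+'0.png'); print(n,np.round(d[n]['cam_to_world'],3).tolist(),d[n]['intrinsics'])
pickle.dump(d,open('f0.pkl','wb'))
print(ctrl.get_obs(), ctrl.grasp_offset)
E
```

```text
top [[0.025, -0.997, 0.067, 0.464], [-1.0, -0.026, -0.011, 0.007], [0.013, -0.067, -0.998, 1.144], [0.0, 0.0, 0.0, 1.0]] [[385.33261818   0.         270.71493506]
 [  0.         385.33261818 212.07122222]
 [  0.           0.           1.        ]]
side [[-0.996, -0.005, 0.085, 0.46], [-0.08, 0.373, -0.924, 1.05], [-0.027, -0.928, -0.372, 0.507], [0.0, 0.0, 0.0, 1.0]] [[479.06925023   0.         274.63777133]
 [  0.         479.06925023 211.81594217]
 [  0.           0.           1.        ]]
{'clock': 0.1, 'qpos': array([-1.44010631e+00,  3.59488910e-01,  1.51135792e+00,  3.16154641e-06,
        1.27251422e+00, -1.15090476e-01]), 'qd': array([-7.79637484e-05, -2.01008055e-03, -3.74192332e-03, -1.60449904e-04,
        7.59078288e-04, -1.52375502e-04]), 'joint_torque': array([ 6.05786936e-04, -5.28653598e+01, -2.79349762e+01, -9.35866569e-05,
        5.09726320e-03,  2.74655076e-05]), 'ee_pos': array([ 0.14590351, -0.5813316 ,  0.23049152]), 'orientation': array([ 7.88451506e-01, -6.15096285e-01, -6.29018202e-04, -6.21401340e-04]), 'wrist_force': array([-0.20664624, -0.47694002, -0.24773884]), 'torque': array([-0.04342309,  0.04311804, -0.02696887]), 'gripper_width': 0.0853375157089517} 0.0187
```

View pics/top0.png

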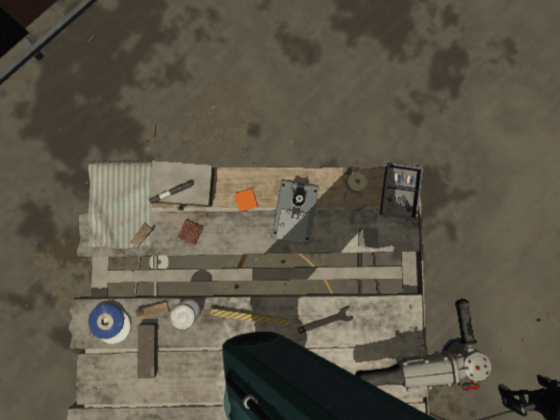

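View pics/side0.png

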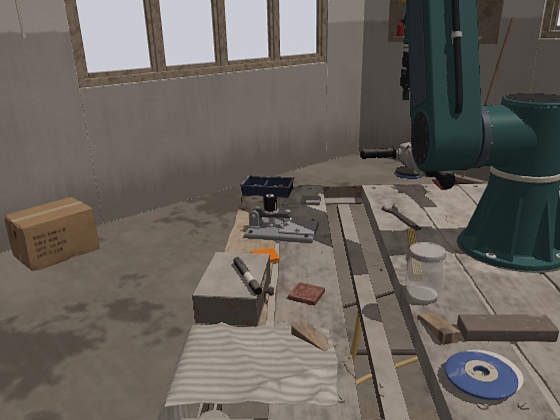

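Run:
```python
import cv2
a=cv2.imread('pics/top0.png')[160:260,80:430]; cv2.imwrite('pics/top0c.png',cv2.resize(a[:, :],None,fx=2.28,fy=2.28,interpolation=cv2.INTER_CUBIC))
a=cv2.imread('pics/top0.png')[165:255,170:330]; cv2.imwrite('pics/top0d.png',cv2.resize(a,None,fx=5,fy=5,interpolation=cv2.INTER_CUBIC))
a=cv2.imread('pics/side0.png')[180:320,180:340]; cv2.imwrite('pics/side0d.png',cv2.resize(a,None,fx=4,fy=4,interpolation=cv2.INTER_CUBIC))
```

```text
(no output)
```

View pics/top0d.png

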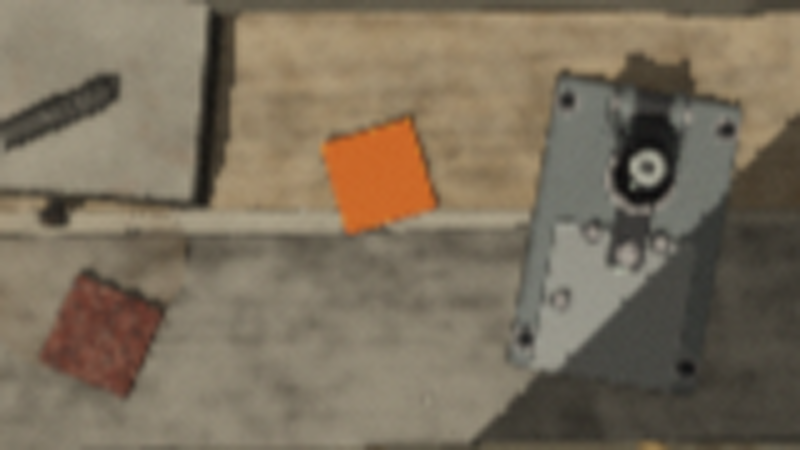

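View pics/side0d.png

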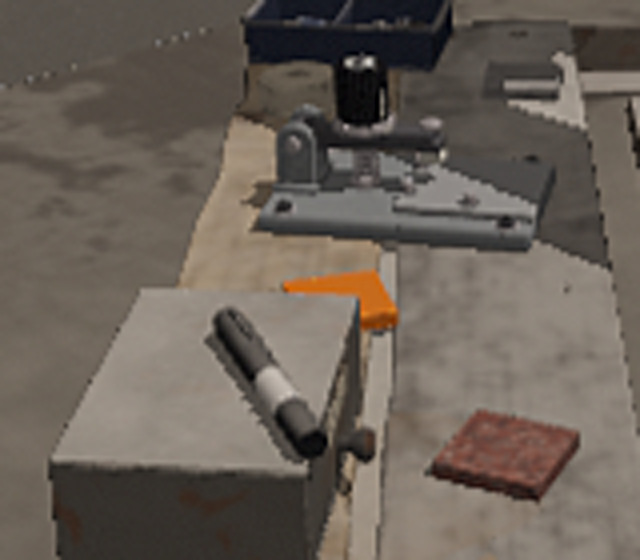

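View pics/top0c.png

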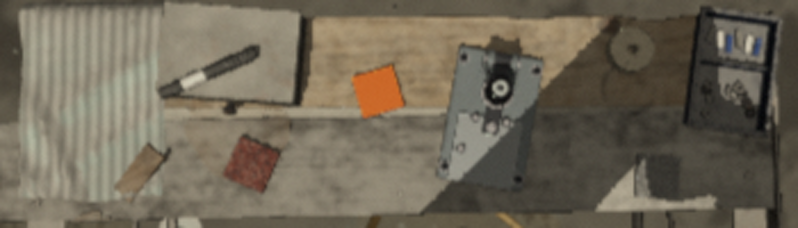

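Run:
```python
from h import *
import pickle
d=pickle.load(open('f0.pkl','rb'))
for n,z in(('top',.01),('side',.01)):
    im=d[n]['pixels']; hsv=cv2.cvtColor(im,cv2.COLOR_RGB2HSV)
    m=(((hsv[...,0]<8)|(hsv[...,0]>170))&(hsv[...,1]>70)&(hsv[...,2]>40)).astype(np.uint8)
    m=cv2.morphologyEx(m,cv2.MORPH_CLOSE,np.ones((3,3)))
    cs,_=cv2.findContours(m,cv2.RETR_EXTERNAL,cv2.CHAIN_APPROX_NONE)
    for c in cs:
        if cv2.contourArea(c)<150: continue
        r=cv2.minAreaRect(c); print(n,cv2.contourArea(c),r)
        P=np.array([onplane(d[n],u,v,z)[:2] for u,v in c[:,0]]).astype(np.float32)
        R=cv2.minAreaRect((P*1000).astype(np.float32)); print('  world mm',R, (P.mean(0)*1000).round(1))
# jig features, top view: crop scale 5 offset 170,165 (resize center convention)
f=d['top']
def px(a,b): return (a+.5)/5-.5+170,(b+.5)/5-.5+165
for nm,a,b,z in [('pinL',593,231,.0275),('pinR',661,242,.0275),('pinS',561,297,.0275),('knobtop',649,167,.097),
  ('scrFL',526,339,.014),('scrFR',686,368,.014),('scrBL',568,100,.014),('scrBR',727,129,.014),('noseball',628,255,.055)]:
    u,v=px(a,b);print(nm,round(u,1),round(v,1),(onplane(f,u,v,z)*1000).round(1))
```

```text
top 241.0 ((189.99998474121094, 231.50001525878906), (17.26088523864746, 18.37776756286621), 23.96249008178711)
  world mm ((477.30859375, 229.79617309570312), (50.692222595214844, 53.30512619018555), 68.09107208251953) [476.3 229.4]
side 490.5 ((305.8230285644531, 293.266845703125), (33.504066467285156, 19.038105010986328), 12.994616508483887)
  world mm ((476.73065185546875, 238.3590087890625), (66.68468475341797, 59.315067291259766), 69.02672576904297) [477.4 239.3]
pinL 288.2 210.8 [544.3 -55.9  27.5]
pinR 301.8 213.0 [538.9 -95.6  27.5]
pinS 281.8 224.0 [505.5 -38.2  27.5]
knobtop 299.4 198.0 [575.2 -81.9  97. ]
scrFL 274.8 232.4 [480.8 -18.8  14. ]
scrFR 306.8 238.2 [ 466.2 -113.    14. ]
scrBL 283.2 184.6 [622.5 -40.2  14. ]
scrBR 315.0 190.4 [ 607.8 -134.6   14. ]
noseball 295.2 215.6 [529.2 -74.5  55. ]
```

Candidates for the tile in the top view are the mottled dark-red one at (190,231) and the flat orange one at (245,200). The first fits red granite. In the enlarged crop it is speckled red, while the other is plain orange, so I leave that one alone. The jig is at about (297,210), with its pins consistent with the given spacing (40.1 mm).

Measured: tile at (477,230) mm with edges at 68°/-22°, jig origin at about (510,-71) mm with yaw about -8.5°.

>>> send_rows(moves=[{"x": 0.25, "y": 0.25, "az": 0.047, "grip": 1}, {"x": 0.25, "y": 0.25, "az": 0.047, "grip": 1}, {"x": 0.25, "y": 0.25, "az": 0.047, "grip": 1}, {"x": 0.25, "y": 0.25, "az": 0.047, "grip": 1}, {"x": 0.25, "y": 0.25, "az": 0.047, "grip": 1}, {"x": 0.25, "y": 0.25, "az": 0.047, "grip": 1}, {"x": 0.25, "y": 0.25, "az": 0.047, "grip": 1}, {"x": 0.25, "y": 0.25, "az": 0.047, "grip": 1}])

```text
$.moves[0]: bad value
```

>>> send_rows(moves=[{"x": 0.025, "y": 0.38, "az": 0.047, "grip": 1}, {"x": 0.025, "y": 0.38, "az": 0.047, "grip": 1}, {"x": 0.025, "y": 0.38, "az": 0.047, "grip": 1}, {"x": 0.025, "y": 0.38, "az": 0.047, "grip": 1}, {"x": 0.025, "y": 0.38, "az": 0.047, "grip": 1}, {"x": 0.025, "y": 0.38, "az": 0.047, "grip": 1}, {"x": 0.025, "y": 0.38, "az": 0.047, "grip": 1}, {"x": 0.025, "y": 0.38, "az": 0.047, "grip": 1}])

```text
$.moves[0]: bad value
```

```bash
cat >> h.py <<'E'
from scipy.spatial.transform import Rotation as R
def st():
    o=ctrl.get_obs(); M=R.from_quat(o['orientation']).as_matrix()
    print('t',round(o['clock'],2),'tcp',(o['ee_pos']*1000).round(1),'yaw',round(np.degrees(np.arctan2(M[1,0],M[0,0])),1),'z',M[:,2].round(3),'F',o['wrist_force'].round(1),'M',o['torque'].round(2),'w',round(o['gripper_width']*1000,1),'q6',round(o['qpos'][5],2))
    return o
E
python3 -c "
from h import *
st()
f=grab('top'); a=f['pixels'][165:255,170:330]
f0=f"
```

```text
t 0.1 tcp [ 145.9 -581.3  230.5] yaw -75.9 z [-0.     0.002 -1.   ] F [-0.2 -0.5 -0.2] M [-0.04  0.04 -0.03] w 85.3 q6 -0.12
```

>>> send_rows(moves=[{"x": 0.25, "y": 0.25, "z": 0, "ax": 0, "ay": 0, "az": 0.047, "grip": 1}, {"x": 0.25, "y": 0.25, "z": 0, "ax": 0, "ay": 0, "az": 0.047, "grip": 1}, {"x": 0.25, "y": 0.25, "z": 0, "ax": 0, "ay": 0, "az": 0.047, "grip": 1}, {"x": 0.25, "y": 0.25, "z": 0, "ax": 0, "ay": 0, "az": 0.047, "grip": 1}, {"x": 0.25, "y": 0.25, "z": 0, "ax": 0, "ay": 0, "az": 0.047, "grip": 1}, {"x": 0.25, "y": 0.25, "z": 0, "ax": 0, "ay": 0, "az": 0.047, "grip": 1}, {"x": 0.25, "y": 0.25, "z": 0, "ax": 0, "ay": 0, "az": 0.047, "grip": 1}, {"x": 0.25, "y": 0.25, "z": 0, "ax": 0, "ay": 0, "az": 0.047, "grip": 1}], newtons=30)

```text
clock: 1.15
ee_pos: [0.4469, -0.2805, 0.2312]
orientation: [0.998, -0.069, -0.0, -0.0]
wrist_force: [0.7, -1.2, 0.2]
gripper_width: 0.0853
```

>>> send_rows(moves=[{"x": 0.025, "y": 0.38, "z": 0, "ax": 0, "ay": 0, "az": 0.047, "grip": 1}, {"x": 0.025, "y": 0.38, "z": 0, "ax": 0, "ay": 0, "az": 0.047, "grip": 1}, {"x": 0.025, "y": 0.38, "z": 0, "ax": 0, "ay": 0, "az": 0.047, "grip": 1}, {"x": 0.025, "y": 0.38, "z": 0, "ax": 0, "ay": 0, "az": 0.047, "grip": 1}, {"x": 0.025, "y": 0.38, "z": 0, "ax": 0, "ay": 0, "az": 0.047, "grip": 1}, {"x": 0.025, "y": 0.38, "z": 0, "ax": 0, "ay": 0, "az": 0.047, "grip": 1}, {"x": 0.025, "y": 0.38, "z": 0, "ax": 0, "ay": 0, "az": 0.047, "grip": 1}, {"x": 0.025, "y": 0.36, "z": 0, "ax": 0, "ay": 0, "az": 0.047, "grip": 1}])

```text
clock: 2.15
ee_pos: [0.4757, 0.173, 0.2312]
orientation: [0.867, 0.498, -0.0, 0.0]
wrist_force: [1.1, -0.2, -0.2]
gripper_width: 0.0856
```

>>> send_rows(moves=[{"x": 0, "y": 0.37, "z": -0.3, "ax": 0, "ay": 0, "az": 0.047, "grip": 0.65}, {"x": 0, "y": 0, "z": -0.4, "ax": 0, "ay": 0, "az": 0, "grip": 0.65}, {"x": 0, "y": 0, "z": -0.4, "ax": 0, "ay": 0, "az": 0, "grip": 0.65}, {"x": 0, "y": 0, "z": 0, "ax": 0, "ay": 0, "az": 0, "grip": 0.65}])

```text
clock: 2.65
ee_pos: [0.4716, 0.2184, 0.0681]
orientation: [0.829, 0.559, -0.005, -0.002]
wrist_force: [-0.1, -0.7, 0.5]
gripper_width: 0.0708
```

Run:
```python
from h import *
st()
for n,(a,b,c,e) in(('top',(180,280,140,240)),('side',(220,340,230,380))):
    f=grab(n,n+'1.png'); cv2.imwrite('pics/%s1c.png'%n,cv2.resize(cv2.cvtColor(f['pixels'][a:b,c:e],cv2.COLOR_RGB2BGR),None,fx=5,fy=5,interpolation=cv2.INTER_CUBIC))
```

```text
t 2.65 tcp [471.6 218.4  68.1] yaw 67.9 z [-0.01  -0.003 -1.   ] F [-0.1 -0.7  0.5] M [ 0.   -0.   -0.03] w 70.8 q6 -0.88
```

View pics/side1c.png

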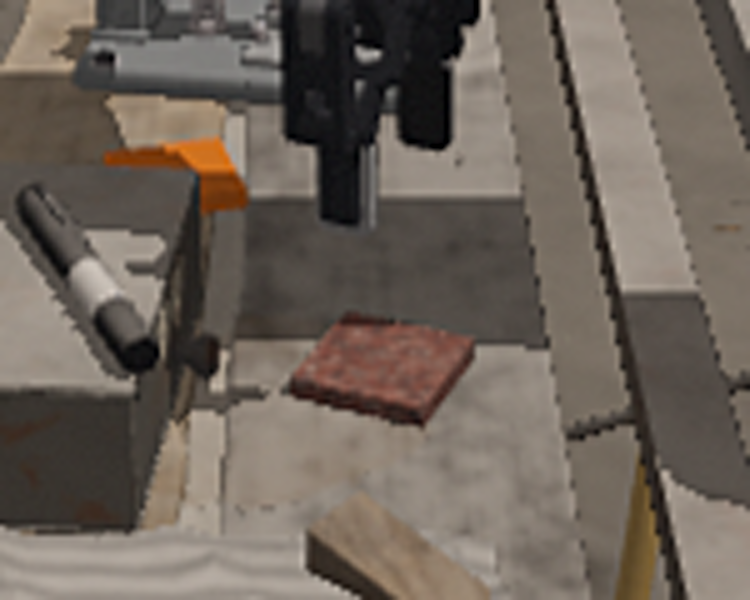

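>>> send_rows(moves=[{"x": 0.037, "y": 0.076, "z": 0, "ax": 0, "ay": 0, "az": 0, "grip": 0.65}, {"x": 0, "y": 0, "z": -0.2, "ax": 0, "ay": 0, "az": 0, "grip": 0.65}, {"x": 0, "y": 0, "z": -0.18, "ax": 0, "ay": 0, "az": 0, "grip": 0.65}, {"x": 0, "y": 0, "z": 0, "ax": 0, "ay": 0, "az": 0, "grip": 0.65}])

```text
clock: 3.25
ee_pos: [0.4823, 0.2316, 0.0156]
orientation: [0.83, 0.558, 0.0, 0.0]
wrist_force: [0.3, -0.3, 0.6]
gripper_width: 0.0705
```

Run:
```python
from h import *
st()
for n,(a,b,c,e) in(('top',(180,280,140,240)),('side',(220,340,230,380))):
    f=grab(n,n+'2.png'); cv2.imwrite('pics/%s2c.png'%n,cv2.resize(cv2.cvtColor(f['pixels'][a:b,c:e],cv2.COLOR_RGB2BGR),None,fx=5,fy=5,interpolation=cv2.INTER_CUBIC))
```

```text
t 3.25 tcp [482.3 231.6  15.6] yaw 67.9 z [ 0.001  0.    -1.   ] F [ 0.3 -0.3  0.6] M [-0.04  0.02 -0.  ] w 70.5 q6 -0.87
```

View pics/side2c.png

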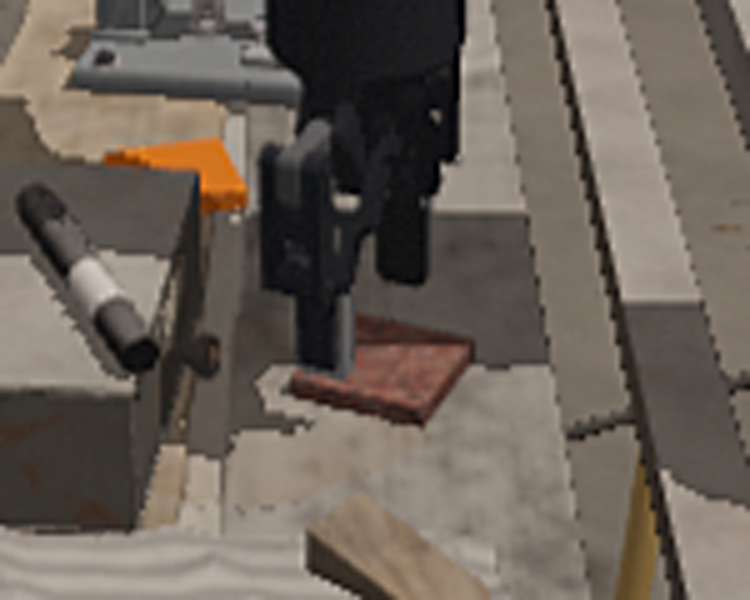

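View pics/top2c.png

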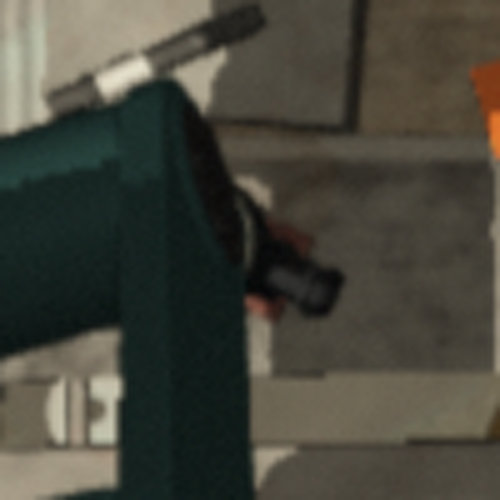

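Run:
```python
from h import *
import pickle
f=pickle.load(open('f0.pkl','rb'))['side']
a=np.radians(68);u=np.array([np.cos(a),np.sin(a),0])
t=np.array([.4823,.2316,.0156])
for r in(.035,.05):
  for dz in(0,.005,.01):
    print(r,dz,((proj(f,t+u*r+[0,0,dz])-[230,220])*5).round())
# tile corners prediction
c=np.array([.4772,.2298,0]);v=np.array([-u[1],u[0],0])
for z in(0,.01):
  print(z,[((proj(f,c+.028*(s*u+q*v)+[0,0,z])-[230,220])*5).round().tolist() for s,q in((1,1),(1,-1),(-1,-1),(-1,1))])
```

```text
0.035 0 [330. 387.]
0.035 0.005 [330. 376.]
0.035 0.01 [330. 364.]
0.05 0 [314. 407.]
0.05 0.005 [314. 395.]
0.05 0.01 [313. 384.]
0 [[419.0, 427.0], [286.0, 395.0], [344.0, 327.0], [472.0, 357.0]]
0.01 [[419.0, 405.0], [285.0, 373.0], [344.0, 306.0], [472.0, 335.0]]
```

>>> send_rows(moves=[{"x": -0.035, "y": -0.004, "z": 0, "ax": 0, "ay": 0, "az": 0, "grip": 0.65}, {"x": 0, "y": 0, "z": -0.09, "ax": 0, "ay": 0, "az": 0, "grip": 0.65}, {"x": 0, "y": 0, "z": 0, "ax": 0, "ay": 0, "az": 0, "grip": 0.65}])

```text
clock: 3.72
ee_pos: [0.4755, 0.2302, 0.0007]
orientation: [0.83, 0.558, -0.001, -0.0]
wrist_force: [-0.3, -0.3, -0.9]
gripper_width: 0.0705
```

>>> send_rows(moves=[{"x": 0, "y": 0, "z": -0.02, "ax": 0, "ay": 0, "az": 0, "grip": 0.65}, {"x": 0, "y": 0, "z": 0, "ax": 0, "ay": 0, "az": 0, "grip": 0.65}])

```text
clock: 3.98
ee_pos: [0.4762, 0.2304, -0.0019]
orientation: [0.83, 0.558, -0.0, -0.0]
wrist_force: [-0.1, 0.5, -0.4]
gripper_width: 0.0706
```

Run:
```python
from h import *
st()
for n,(a,b,c,e) in(('side',(220,340,230,380)),):
    f=grab(n,n+'3.png'); cv2.imwrite('pics/%s3c.png'%n,cv2.resize(cv2.cvtColor(f['pixels'][a:b,c:e],cv2.COLOR_RGB2BGR),None,fx=5,fy=5,interpolation=cv2.INTER_CUBIC))
```

```text
t 3.98 tcp [476.2 230.4  -1.9] yaw 67.9 z [-0. -0. -1.] F [-0.1  0.5 -0.4] M [ 0.02 -0.04 -0.  ] w 70.6 q6 -0.86
```

View pics/side3c.png

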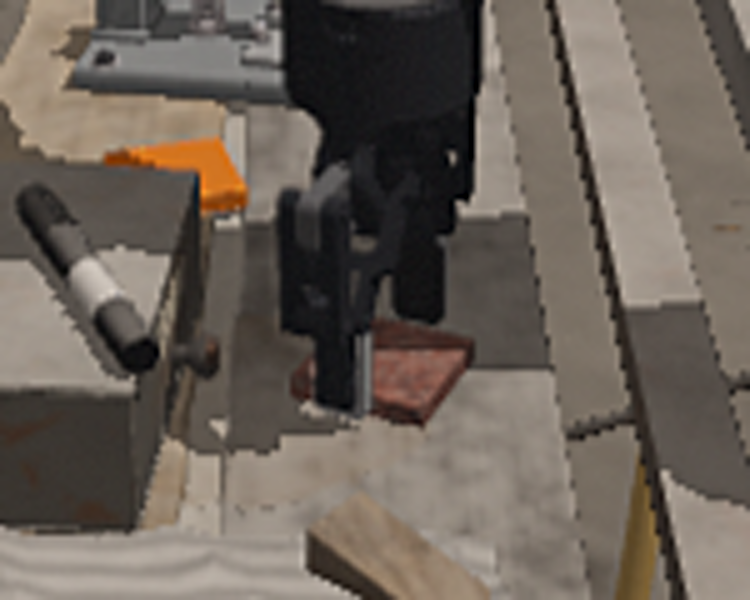

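>>> send_rows(moves=[{"x": 0, "y": 0, "z": -0.007, "ax": 0, "ay": 0, "az": 0, "grip": 0.65}, {"x": 0, "y": 0, "z": 0, "ax": 0, "ay": 0, "az": 0, "grip": 0.4}, {"x": 0, "y": 0, "z": 0, "ax": 0, "ay": 0, "az": 0, "grip": 0.1}, {"x": 0, "y": 0, "z": 0, "ax": 0, "ay": 0, "az": 0, "grip": 0.1}], newtons=40)

```text
clock: 4.53
ee_pos: [0.4764, 0.2305, -0.0023]
orientation: [0.83, 0.558, 0.0, 0.0]
wrist_force: [-1.4, -0.6, 5.9]
gripper_width: 0.0548
```

Run:
```python
from h import *
st()
for n,(a,b,c,e) in(('side',(220,340,230,380)),):
    f=grab(n,n+'4.png'); cv2.imwrite('pics/%s4c.png'%n,cv2.resize(cv2.cvtColor(f['pixels'][a:b,c:e],cv2.COLOR_RGB2BGR),None,fx=5,fy=5,interpolation=cv2.INTER_CUBIC))
```

```text
t 4.53 tcp [476.4 230.5  -2.3] yaw 67.9 z [ 0.  0. -1.] F [-1.4 -0.6  5.9] M [-0.05  0.19  0.01] w 54.8 q6 -0.87
```

View pics/side4c.png

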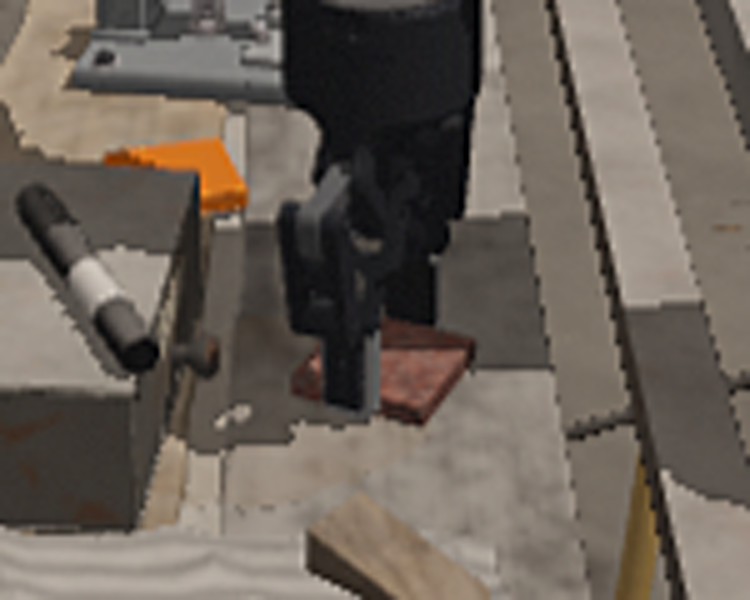

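>>> send_rows(moves=[{"x": 0, "y": 0, "z": 0.1, "ax": 0, "ay": 0, "az": 0, "grip": 0.1}, {"x": 0, "y": 0, "z": 0.33, "ax": 0, "ay": 0, "az": 0, "grip": 0.1}, {"x": 0, "y": 0, "z": 0, "ax": 0, "ay": 0, "az": 0, "grip": 0.1}, {"x": 0, "y": 0, "z": 0, "ax": 0, "ay": 0, "az": 0, "grip": 0.1}])

```text
clock: 5.08
ee_pos: [0.4761, 0.2304, 0.0621]
orientation: [0.83, 0.559, 0.0, 0.0]
wrist_force: [-0.4, 0.4, -1.5]
gripper_width: 0.0545
```

Run:
```python
from h import *
st()
for n,(a,b,c,e) in(('side',(200,320,230,380)),):
    f=grab(n,n+'5.png'); cv2.imwrite('pics/%s5c.png'%n,cv2.resize(cv2.cvtColor(f['pixels'][a:b,c:e],cv2.COLOR_RGB2BGR),None,fx=5,fy=5,interpolation=cv2.INTER_CUBIC))
```

```text
t 5.08 tcp [476.1 230.4  62.1] yaw 67.9 z [ 0.  0. -1.] F [-0.4  0.4 -1.5] M [-0.03  0.02 -0.04] w 54.5 q6 -0.87
```

View pics/side5c.png

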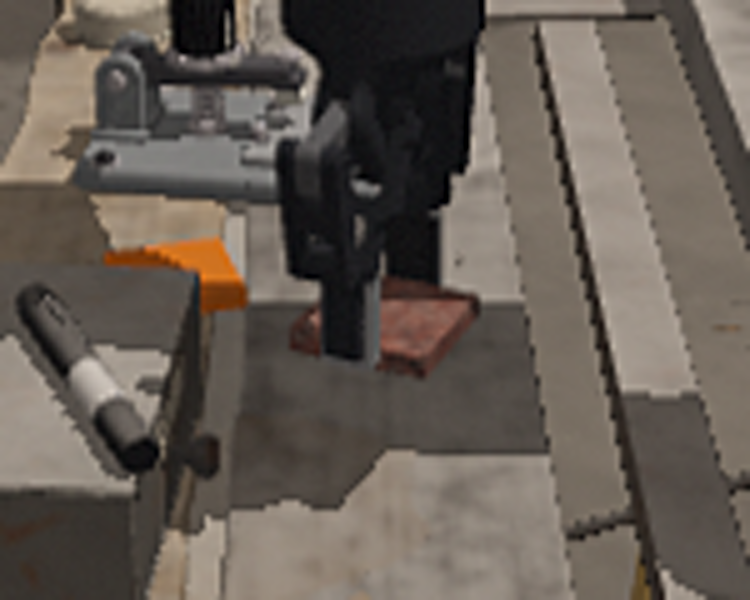

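>>> send_rows(moves=[{"x": 0.006, "y": -0.4, "z": 0, "ax": 0, "ay": 0, "az": 0.019, "grip": 0.1}, {"x": 0.006, "y": -0.4, "z": 0, "ax": 0, "ay": 0, "az": 0.019, "grip": 0.1}, {"x": 0.005, "y": -0.4, "z": 0, "ax": 0, "ay": 0, "az": 0.019, "grip": 0.1}, {"x": 0.005, "y": -0.4, "z": 0, "ax": 0, "ay": 0, "az": 0.019, "grip": 0.1}, {"x": 0.005, "y": -0.4, "z": 0, "ax": 0, "ay": 0, "az": 0, "grip": 0.1}, {"x": 0, "y": 0, "z": 0, "ax": 0, "ay": 0, "az": 0, "grip": 0.1}, {"x": 0, "y": 0, "z": 0, "ax": 0, "ay": 0, "az": 0, "grip": 0.1}])

```text
clock: 6.0
ee_pos: [0.4791, -0.0693, 0.0609]
orientation: [0.758, 0.653, -0.001, -0.001]
wrist_force: [0.0, -0.0, -1.0]
gripper_width: 0.0546
```

Run:
```python
from h import *
st()
for n,(a,b,c,e) in(('side',(180,280,210,350)),('top',(165,255,220,360))):
    f=grab(n,n+'6.png'); cv2.imwrite('pics/%s6c.png'%n,cv2.resize(cv2.cvtColor(f['pixels'][a:b,c:e],cv2.COLOR_RGB2BGR),None,fx=5,fy=5,interpolation=cv2.INTER_CUBIC))
```

```text
t 6.0 tcp [479.1 -69.3  60.9] yaw 81.5 z [-0.003  0.001 -1.   ] F [ 0. -0. -1.] M [-0.02  0.06 -0.03] w 54.6 q6 -1.71
```

View pics/side6c.png

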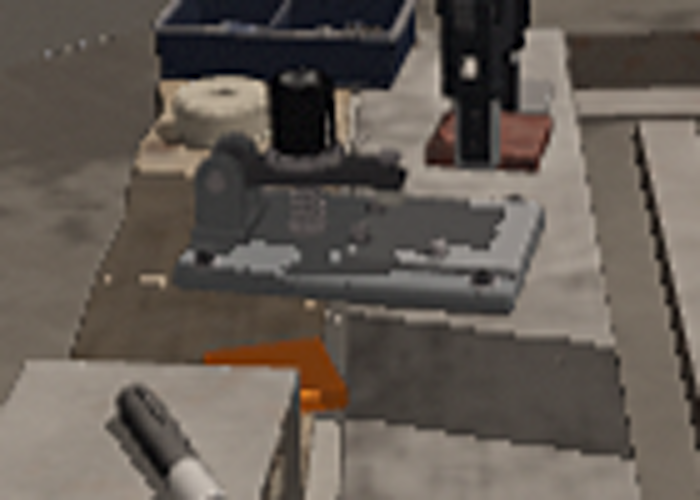

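View pics/top6c.png

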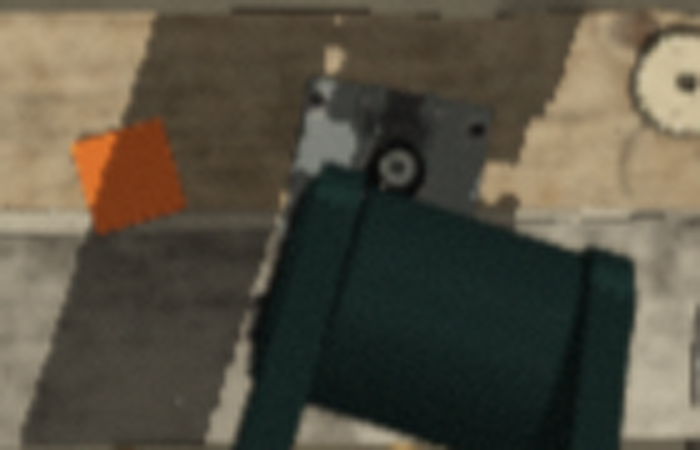

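Run:
```python
from h import *
import pickle
f=pickle.load(open('f0.pkl','rb'))['side']
a=np.radians(-8.5);c,s=np.cos(a),np.sin(a);O=np.array([510.3,-71.2,0])
def j(x,y,z): return (O+[c*x-s*y,s*x+c*y,z])/1000
for nm,p in [('sidepin',(-10,32,27.5)),('pinL',(32,20,27.5)),('knobtop',(64,0,97)),('bedFL',(-52,42,20)),('tile',(-30,-3,63+5)),('bed-front-right',(-52,-42,20))]:
    print(nm,((proj(f,j(*p))-[210,180])*5+2).round())
```

```text
sidepin [436. 240.]
pinL [359. 225.]
knobtop [302.  79.]
bedFL [517. 268.]
tile [488. 141.]
bed-front-right [542. 202.]
```

>>> send_rows(moves=[{"x": 0, "y": 0, "z": -0.2, "ax": 0, "ay": 0, "az": 0, "grip": 0.1}, {"x": 0, "y": 0, "z": -0.06, "ax": 0, "ay": 0, "az": 0, "grip": 0.1}, {"x": 0, "y": 0, "z": 0, "ax": 0, "ay": 0, "az": 0, "grip": 0.1}])

```text
clock: 6.48
ee_pos: [0.4795, -0.0684, 0.0223]
orientation: [0.757, 0.654, -0.001, -0.001]
wrist_force: [-0.4, 0.7, -0.6]
gripper_width: 0.0547
```

Run:
```python
from h import *
st()
for n,(a,b,c,e) in(('side',(180,280,210,350)),):
    f=grab(n,n+'7.png'); cv2.imwrite('pics/%s7c.png'%n,cv2.resize(cv2.cvtColor(f['pixels'][a:b,c:e],cv2.COLOR_RGB2BGR),None,fx=5,fy=5,interpolation=cv2.INTER_CUBIC))
```

```text
t 6.47 tcp [479.5 -68.4  22.3] yaw 81.7 z [-0.002  0.001 -1.   ] F [-0.4  0.7 -0.6] M [0.02 0.02 0.  ] w 54.7 q6 -1.71
```

View pics/side7c.png

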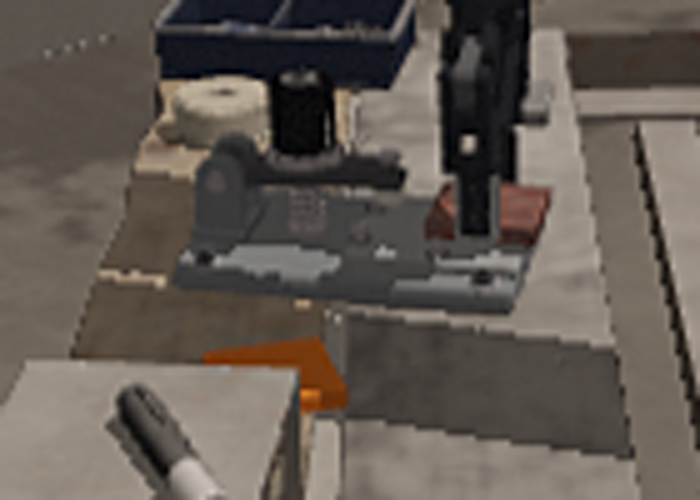

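>>> send_rows(moves=[{"x": 0, "y": -0.015, "z": 0, "ax": 0, "ay": 0, "az": 0, "grip": 0.1}, {"x": 0, "y": 0, "z": -0.015, "ax": 0, "ay": 0, "az": 0, "grip": 0.1}, {"x": 0, "y": 0, "z": 0, "ax": 0, "ay": 0, "az": 0, "grip": 0.1}])

```text
clock: 6.9
ee_pos: [0.4804, -0.072, 0.0208]
orientation: [0.757, 0.653, 0.0, 0.0]
wrist_force: [-0.5, -0.2, -1.2]
gripper_width: 0.0548
```

>>> send_rows(moves=[{"x": 0, "y": 0, "z": -0.007, "ax": 0, "ay": 0, "az": 0, "grip": 0.1}, {"x": 0, "y": 0, "z": 0, "ax": 0, "ay": 0, "az": 0, "grip": 0.1}])

```text
clock: 7.15
ee_pos: [0.4803, -0.0719, 0.0195]
orientation: [0.757, 0.653, -0.0, -0.0]
wrist_force: [0.7, -0.9, -1.3]
gripper_width: 0.0546
```

>>> send_rows(moves=[{"x": 0, "y": 0, "z": -0.007, "ax": 0, "ay": 0, "az": 0, "grip": 0.1}, {"x": 0, "y": 0, "z": 0, "ax": 0, "ay": 0, "az": 0, "grip": 0.1}])

```text
clock: 7.4
ee_pos: [0.4802, -0.0718, 0.0184]
orientation: [0.757, 0.653, -0.0, -0.0]
wrist_force: [0.2, 0.1, -0.4]
gripper_width: 0.0548
```

>>> send_rows(moves=[{"x": 0, "y": 0, "z": -0.006, "ax": 0, "ay": 0, "az": 0, "grip": 0.1}, {"x": 0, "y": 0, "z": 0, "ax": 0, "ay": 0, "az": 0, "grip": 0.1}])

```text
clock: 7.65
ee_pos: [0.4804, -0.0718, 0.0178]
orientation: [0.757, 0.653, -0.0, 0.0]
wrist_force: [-0.8, 0.4, 2.5]
gripper_width: 0.0548
```

>>> send_rows(moves=[{"x": 0, "y": 0, "z": 0.007, "ax": 0, "ay": 0, "az": 0, "grip": 0.45}, {"x": 0, "y": 0, "z": 0, "ax": 0, "ay": 0, "az": 0, "grip": 0.55}, {"x": 0, "y": 0, "z": 0, "ax": 0, "ay": 0, "az": 0, "grip": 0.55}, {"x": 0, "y": 0, "z": 0.2, "ax": 0, "ay": 0, "az": 0, "grip": 0.55}, {"x": -0.2, "y": 0.03, "z": 0.1, "ax": 0, "ay": 0, "az": 0, "grip": -0.3}, {"x": -0.2, "y": 0.03, "z": 0, "ax": 0, "ay": 0, "az": 0, "grip": -0.3}, {"x": 0, "y": 0, "z": 0, "ax": 0, "ay": 0, "az": 0, "grip": -0.3}])

```text
clock: 8.52
ee_pos: [0.4172, -0.0619, 0.0636]
orientation: [0.757, 0.653, -0.001, -0.001]
wrist_force: [0.2, 0.0, -0.4]
gripper_width: 0.0299
```

Run:
```python
from h import *
st()
for n,(a,b,c,e) in(('side',(180,280,210,350)),('top',(165,255,220,360))):
    f=grab(n,n+'8.png'); cv2.imwrite('pics/%s8c.png'%n,cv2.resize(cv2.cvtColor(f['pixels'][a:b,c:e],cv2.COLOR_RGB2BGR),None,fx=5,fy=5,interpolation=cv2.INTER_CUBIC))
```

```text
t 8.53 tcp [417.2 -61.9  63.6] yaw 81.6 z [-0.003  0.001 -1.   ] F [ 0.2  0.  -0.4] M [-0.06  0.04  0.02] w 29.9 q6 -1.73
```

View pics/side8c.png

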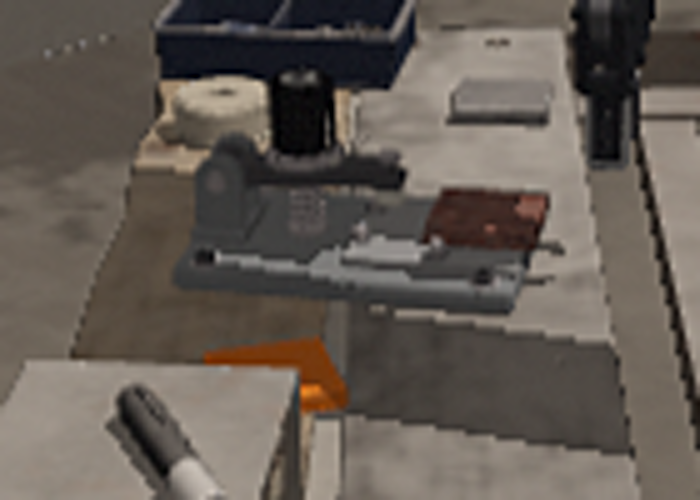

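View pics/top8c.png

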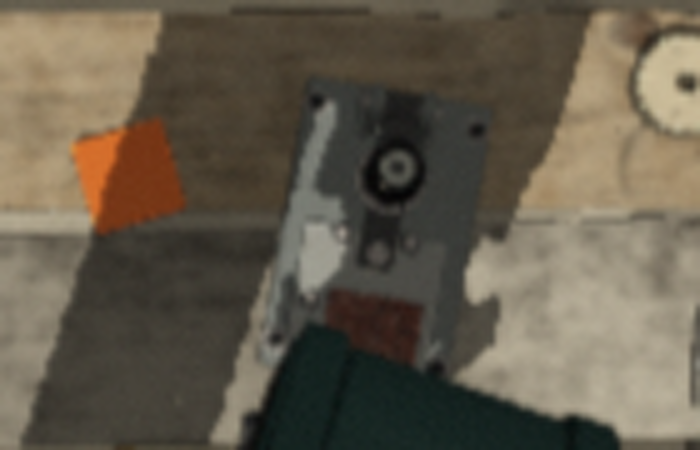

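>>> send_rows(moves=[{"x": 0.06, "y": -0.009, "z": -0.14, "ax": 0, "ay": 0, "az": 0, "grip": -0.3}, {"x": 0, "y": 0, "z": -0.14, "ax": 0, "ay": 0, "az": 0, "grip": -0.3}, {"x": 0, "y": 0, "z": 0, "ax": 0, "ay": 0, "az": 0, "grip": -0.3}, {"x": 0, "y": 0, "z": 0, "ax": 0, "ay": 0, "az": 0, "grip": -0.3}])

```text
clock: 9.12
ee_pos: [0.4301, -0.0644, 0.0219]
orientation: [0.757, 0.653, 0.0, 0.0]
wrist_force: [-0.9, 0.1, 0.8]
gripper_width: 0.0301
```

```bash
cat >> h.py <<'E'
A=np.radians(-8.5);O=np.array([510.3,-71.2])
def loc():
    o=st(); d=o['ee_pos'][:2]*1000-O;c,s=np.cos(A),np.sin(A)
    F=o['wrist_force']
    print('local',round(c*d[0]+s*d[1],1),round(-s*d[0]+c*d[1],1),'Floc',round(c*F[0]+s*F[1],1),round(-s*F[0]+c*F[1],1))
E
python3 - <<'E'
from h import *
loc()
for n,(a,b,c,e) in(('side',(180,280,210,350)),):
    f=grab(n,n+'9.png'); cv2.imwrite('pics/%s9c.png'%n,cv2.resize(cv2.cvtColor(f['pixels'][a:b,c:e],cv2.COLOR_RGB2BGR),None,fx=5,fy=5,interpolation=cv2.INTER_CUBIC))
E
```

```text
t 9.12 tcp [430.1 -64.4  21.9] yaw 81.6 z [ 0. -0. -1.] F [-0.9  0.1  0.8] M [ 0.04 -0.   -0.  ] w 30.1 q6 -1.73
local -80.3 -5.1 Floc -0.9 -0.0
```

View pics/side9c.png

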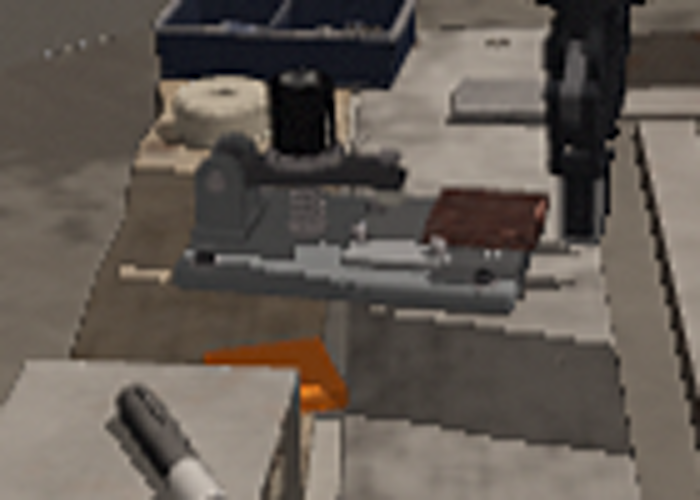

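>>> send_rows(moves=[{"x": 0.033, "y": -0.005, "z": 0, "ax": 0, "ay": 0, "az": 0, "grip": -0.3}, {"x": 0.033, "y": -0.005, "z": 0, "ax": 0, "ay": 0, "az": 0, "grip": -0.3}, {"x": 0.033, "y": -0.005, "z": 0, "ax": 0, "ay": 0, "az": 0, "grip": -0.3}, {"x": 0.033, "y": -0.005, "z": 0, "ax": 0, "ay": 0, "az": 0, "grip": -0.3}, {"x": 0.033, "y": -0.005, "z": 0, "ax": 0, "ay": 0, "az": 0, "grip": -0.3}, {"x": 0.033, "y": -0.005, "z": 0, "ax": 0, "ay": 0, "az": 0, "grip": -0.3}, {"x": 0.027, "y": -0.004, "z": 0, "ax": 0, "ay": 0, "az": 0, "grip": -0.3}, {"x": 0, "y": 0, "z": 0, "ax": 0, "ay": 0, "az": 0, "grip": -0.3}])

```text
clock: 10.18
ee_pos: [0.4642, -0.0696, 0.0217]
orientation: [0.757, 0.653, 0.0, 0.001]
wrist_force: [-0.3, -0.4, -0.2]
gripper_width: 0.0299
```

Run:
```python
from h import *
loc()
for n,(a,b,c,e) in(('side',(180,280,210,350)),('top',(165,255,220,360))):
    f=grab(n,n+'10.png'); cv2.imwrite('pics/%s10c.png'%n,cv2.resize(cv2.cvtColor(f['pixels'][a:b,c:e],cv2.COLOR_RGB2BGR),None,fx=5,fy=5,interpolation=cv2.INTER_CUBIC))
```

```text
t 10.18 tcp [464.2 -69.6  21.7] yaw 81.6 z [ 0.002 -0.001 -1.   ] F [-0.3 -0.4 -0.2] M [ 0.05 -0.04  0.01] w 29.9 q6 -1.72
local -45.8 -5.2 Floc -0.2 -0.4
```

View pics/side10c.png

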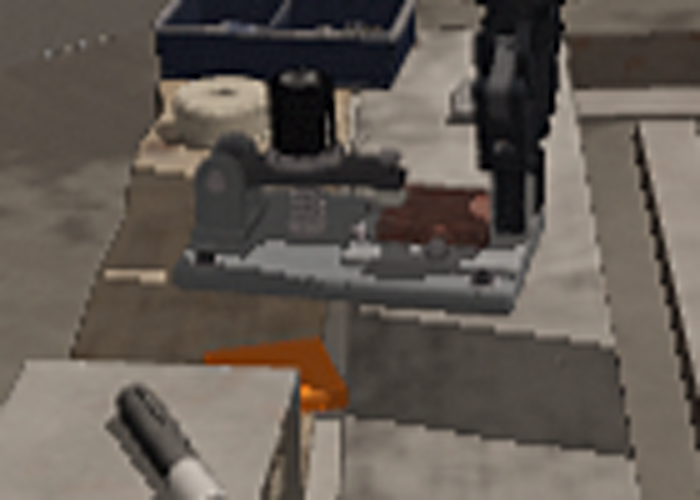

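View pics/top10c.png

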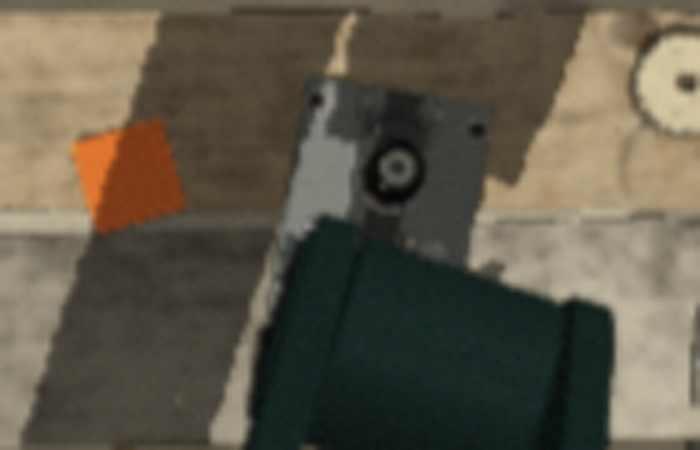

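>>> send_rows(moves=[{"x": 0.0066, "y": -0.001, "z": 0, "ax": 0, "ay": 0, "az": 0, "grip": -0.3}, {"x": 0.0066, "y": -0.001, "z": 0, "ax": 0, "ay": 0, "az": 0, "grip": -0.3}, {"x": 0.0066, "y": -0.001, "z": 0, "ax": 0, "ay": 0, "az": 0, "grip": -0.3}, {"x": 0, "y": 0, "z": 0, "ax": 0, "ay": 0, "az": 0, "grip": -0.3}])

```text
clock: 10.78
ee_pos: [0.4659, -0.0697, 0.0216]
orientation: [0.757, 0.653, -0.0, -0.0]
wrist_force: [-0.9, -0.0, 0.4]
gripper_width: 0.03
```

>>> send_rows(moves=[{"x": 0.0066, "y": -0.001, "z": 0, "ax": 0, "ay": 0, "az": 0, "grip": -0.3}, {"x": 0, "y": 0, "z": 0, "ax": 0, "ay": 0, "az": 0, "grip": -0.3}])

```text
clock: 11.02
ee_pos: [0.4674, -0.07, 0.0217]
orientation: [0.757, 0.653, 0.0, 0.0]
wrist_force: [-0.9, -0.6, -0.0]
gripper_width: 0.0302
```

>>> send_rows(moves=[{"x": 0.0066, "y": -0.001, "z": 0, "ax": 0, "ay": 0, "az": 0, "grip": -0.3}, {"x": 0, "y": 0, "z": 0, "ax": 0, "ay": 0, "az": 0, "grip": -0.3}])

```text
clock: 11.28
ee_pos: [0.4679, -0.07, 0.0217]
orientation: [0.757, 0.653, -0.0, -0.0]
wrist_force: [-1.0, 0.1, 0.8]
gripper_width: 0.0296
```

Run:
```python
from h import *
loc()
```

```text
t 11.28 tcp [467.9 -70.   21.7] yaw 81.6 z [-0. -0. -1.] F [-1.   0.1  0.8] M [ 0.07  0.21 -0.03] w 29.6 q6 -1.72
local -42.1 -5.1 Floc -1.0 -0.1
```

>>> send_rows(moves=[{"x": 0.0066, "y": -0.001, "z": 0, "ax": 0, "ay": 0, "az": 0, "grip": -0.3}, {"x": 0, "y": 0, "z": 0, "ax": 0, "ay": 0, "az": 0, "grip": -0.3}])

```text
clock: 11.52
ee_pos: [0.4694, -0.0703, 0.0217]
orientation: [0.757, 0.653, 0.0, 0.0]
wrist_force: [0.2, -0.5, -1.7]
gripper_width: 0.03
```

>>> send_rows(moves=[{"x": 0.0066, "y": -0.001, "z": 0, "ax": 0, "ay": 0, "az": 0, "grip": -0.3}, {"x": 0, "y": 0, "z": 0, "ax": 0, "ay": 0, "az": 0, "grip": -0.3}])

```text
clock: 11.78
ee_pos: [0.4695, -0.0702, 0.0216]
orientation: [0.757, 0.653, -0.0, -0.0]
wrist_force: [-2.6, 0.7, 2.9]
gripper_width: 0.0301
```

>>> send_rows(moves=[{"x": 0.0066, "y": -0.001, "z": 0, "ax": 0, "ay": 0, "az": 0, "grip": -0.3}, {"x": 0, "y": 0, "z": 0, "ax": 0, "ay": 0, "az": 0, "grip": -0.3}])

```text
clock: 12.02
ee_pos: [0.4696, -0.0702, 0.0215]
orientation: [0.757, 0.653, -0.001, -0.001]
wrist_force: [-5.6, -0.6, 5.0]
gripper_width: 0.0297
```

Run:
```python
from h import *
loc()
for n,(a,b,c,e) in(('side',(190,260,230,330)),):
    f=grab(n,n+'11.png'); cv2.imwrite('pics/%s11c.png'%n,cv2.resize(cv2.cvtColor(f['pixels'][a:b,c:e],cv2.COLOR_RGB2BGR),None,fx=8,fy=8,interpolation=cv2.INTER_CUBIC))
```

```text
t 12.03 tcp [469.6 -70.2  21.5] yaw 81.6 z [-0.003  0.    -1.   ] F [-5.6 -0.6  5. ] M [-0.07  0.84 -0.08] w 29.7 q6 -1.72
local -40.4 -5.0 Floc -5.5 -1.4
```

View pics/side11c.png

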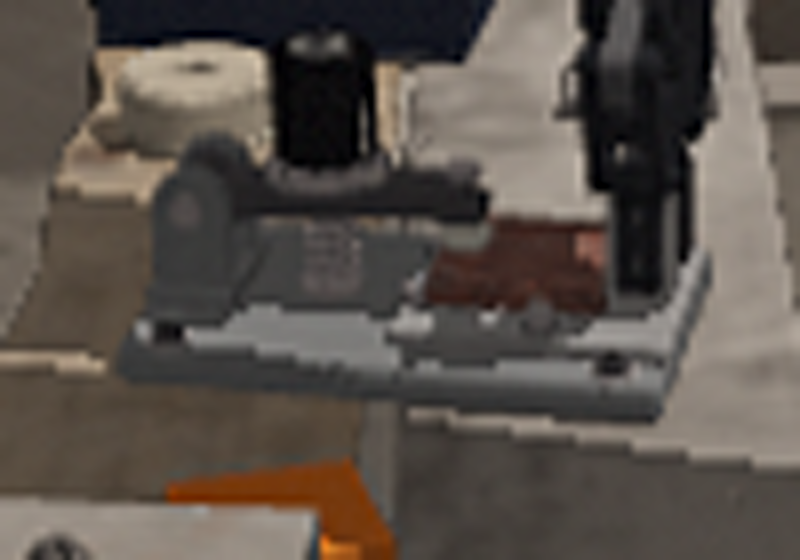

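Run:
```python
from h import *
import pickle
d=pickle.load(open('f0.pkl','rb'))
for u,v in((300,196),(320,196),(300,204.5),(320,204.5)): print(onplane(d['side'],u,v,.01)*1000)
c,s=np.cos(A),np.sin(A)
for x,y in((-10,-57),(-62,-5),(-62,-57),(-10,-43)): print(x,y,O+[c*x-s*y,s*x+c*y])
```

```text
[ 506.16838276 -315.64969933   10.        ]
[ 445.85168613 -316.02106945   10.        ]
[ 503.91057558 -243.87659628   10.        ]
[ 446.35816114 -244.45594526   10.        ]
-10 -57 [ 491.98470493 -126.0958101 ]
-62 -5 [448.24196942 -66.98089583]
-62 -57 [ 440.55588004 -118.40972072]
-10 -43 [ 494.05403669 -112.24958801]
```

>>> send_rows(moves=[{"x": -0.07, "y": 0.01, "z": 0, "ax": 0, "ay": 0, "az": 0, "grip": -0.3}, {"x": -0.07, "y": 0.01, "z": 0.1, "ax": 0, "ay": 0, "az": 0, "grip": -1}, {"x": 0, "y": 0, "z": 0.15, "ax": 0, "ay": 0, "az": 0, "grip": -1}, {"x": -0.05, "y": -0.34, "z": 0, "ax": 0, "ay": 0, "az": 0, "grip": -1}, {"x": 0, "y": 0, "z": 0, "ax": 0, "ay": 0, "az": 0, "grip": -1}, {"x": 0, "y": 0, "z": 0, "ax": 0, "ay": 0, "az": 0, "grip": -1}])

```text
clock: 12.82
ee_pos: [0.4424, -0.1185, 0.0591]
orientation: [0.758, 0.653, 0.0, 0.0]
wrist_force: [-0.1, 0.4, -0.7]
gripper_width: 0.0003
```

>>> send_rows(moves=[{"x": 0.33, "y": -0.053, "z": 0, "ax": 0, "ay": 0, "az": 0, "grip": -1}, {"x": 0, "y": 0, "z": -0.15, "ax": 0, "ay": 0, "az": 0, "grip": -1}, {"x": 0, "y": 0, "z": -0.09, "ax": 0, "ay": 0, "az": 0, "grip": -1}, {"x": 0, "y": 0, "z": 0, "ax": 0, "ay": 0, "az": 0, "grip": -1}, {"x": 0, "y": 0, "z": 0, "ax": 0, "ay": 0, "az": 0, "grip": -1}])

```text
clock: 13.45
ee_pos: [0.4914, -0.126, 0.0232]
orientation: [0.757, 0.653, -0.0, -0.0]
wrist_force: [0.3, 0.1, -0.3]
gripper_width: -0.0003
```

Run:
```python
from h import *
loc()
for n,(a,b,c,e) in(('side',(190,260,230,330)),('top',(190,250,250,330))):
    f=grab(n,n+'12.png'); cv2.imwrite('pics/%s12c.png'%n,cv2.resize(cv2.cvtColor(f['pixels'][a:b,c:e],cv2.COLOR_RGB2BGR),None,fx=8,fy=8,interpolation=cv2.INTER_CUBIC))
```

```text
t 13.45 tcp [ 491.4 -126.    23.2] yaw 81.6 z [-0.001  0.    -1.   ] F [ 0.3  0.1 -0.3] M [ 0.   -0.02 -0.03] w -0.3 q6 -1.81
local -10.6 -57.0 Floc 0.2 0.2
```

View pics/side12c.png

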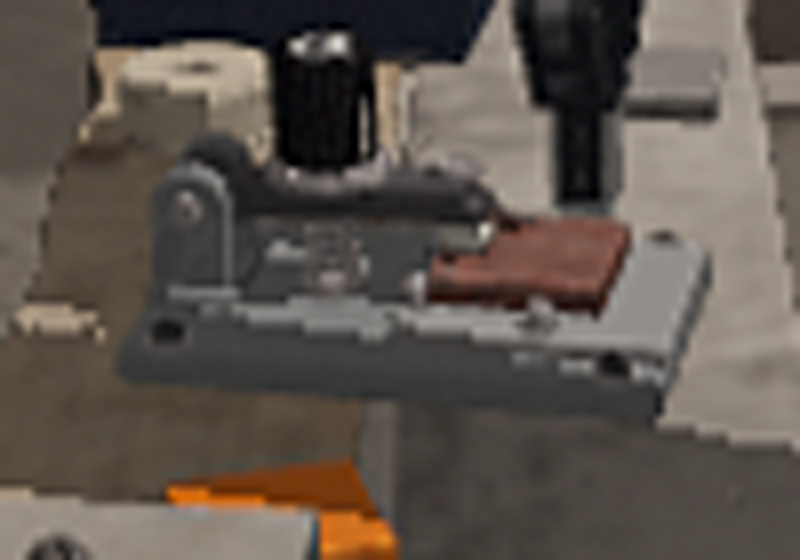

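View pics/top12c.png

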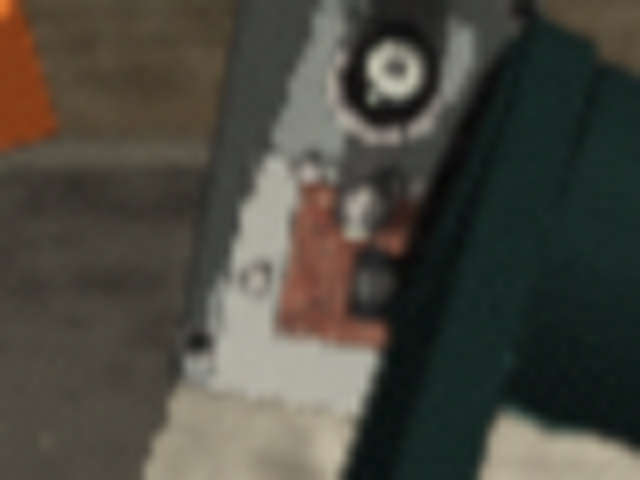

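>>> send_rows(moves=[{"x": 0.002, "y": 0.0132, "z": 0, "ax": 0, "ay": 0, "az": 0, "grip": -1}, {"x": 0.002, "y": 0.0132, "z": 0, "ax": 0, "ay": 0, "az": 0, "grip": -1}, {"x": 0.002, "y": 0.0132, "z": 0, "ax": 0, "ay": 0, "az": 0, "grip": -1}, {"x": 0.002, "y": 0.0132, "z": 0, "ax": 0, "ay": 0, "az": 0, "grip": -1}, {"x": 0.002, "y": 0.0132, "z": 0, "ax": 0, "ay": 0, "az": 0, "grip": -1}, {"x": 0, "y": 0, "z": 0, "ax": 0, "ay": 0, "az": 0, "grip": -1}])

```text
clock: 14.3
ee_pos: [0.4935, -0.1164, 0.0231]
orientation: [0.757, 0.653, -0.0, -0.0]
wrist_force: [0.6, -0.2, -0.1]
gripper_width: -0.0002
```

>>> send_rows(moves=[{"x": 0.001, "y": 0.0066, "z": 0, "ax": 0, "ay": 0, "az": 0, "grip": -1}, {"x": 0, "y": 0, "z": 0, "ax": 0, "ay": 0, "az": 0, "grip": -1}])

```text
clock: 14.55
ee_pos: [0.4936, -0.1155, 0.0231]
orientation: [0.757, 0.653, -0.0, 0.0]
wrist_force: [-0.0, -0.4, -0.2]
gripper_width: 0.0
```

>>> send_rows(moves=[{"x": 0.001, "y": 0.0066, "z": 0, "ax": 0, "ay": 0, "az": 0, "grip": -1}, {"x": 0, "y": 0, "z": 0, "ax": 0, "ay": 0, "az": 0, "grip": -1}])

```text
clock: 14.8
ee_pos: [0.4938, -0.1145, 0.0232]
orientation: [0.757, 0.653, -0.0, 0.0]
wrist_force: [0.1, -0.2, 0.5]
gripper_width: -0.0001
```

>>> send_rows(moves=[{"x": 0.001, "y": 0.0066, "z": 0, "ax": 0, "ay": 0, "az": 0, "grip": -1}, {"x": 0, "y": 0, "z": 0, "ax": 0, "ay": 0, "az": 0, "grip": -1}])

```text
clock: 15.05
ee_pos: [0.4939, -0.1136, 0.0231]
orientation: [0.757, 0.653, -0.0, 0.0]
wrist_force: [-1.5, 0.2, -0.6]
gripper_width: -0.0
```

Run:
```python
from h import *
loc()
for n,(a,b,c,e) in(('top',(190,250,250,330)),):
    f=grab(n,n+'13.png'); cv2.imwrite('pics/%s13c.png'%n,cv2.resize(cv2.cvtColor(f['pixels'][a:b,c:e],cv2.COLOR_RGB2BGR),None,fx=8,fy=8,interpolation=cv2.INTER_CUBIC))
```

```text
t 15.05 tcp [ 493.9 -113.6   23.1] yaw 81.6 z [-0. -0. -1.] F [-1.5  0.2 -0.6] M [-0.1   0.05  0.03] w -0.0 q6 -1.79
local -9.9 -44.3 Floc -1.5 0.0
```

View pics/top13c.png

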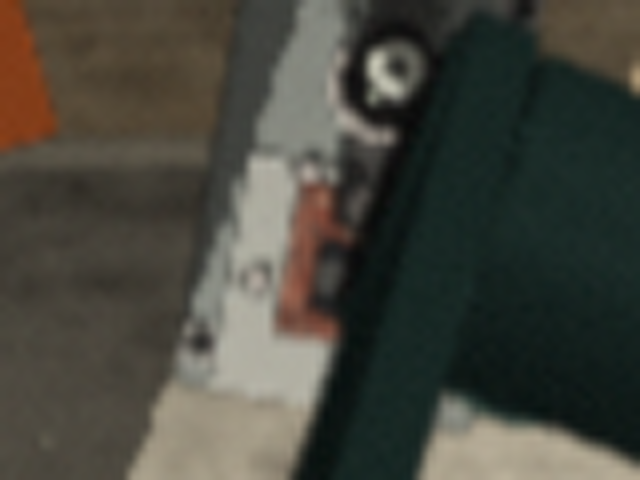

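>>> send_rows(moves=[{"x": 0.001, "y": 0.0066, "z": 0, "ax": 0, "ay": 0, "az": 0, "grip": -1}, {"x": 0.001, "y": 0.0066, "z": 0, "ax": 0, "ay": 0, "az": 0, "grip": -1}, {"x": 0, "y": 0, "z": 0, "ax": 0, "ay": 0, "az": 0, "grip": -1}])

```text
clock: 15.48
ee_pos: [0.4942, -0.1115, 0.0232]
orientation: [0.757, 0.653, -0.0, 0.0]
wrist_force: [-1.0, 0.4, -0.7]
gripper_width: 0.0002
```

>>> send_rows(moves=[{"x": 0.001, "y": 0.0066, "z": 0, "ax": 0, "ay": 0, "az": 0, "grip": -1}, {"x": 0.001, "y": 0.0066, "z": 0, "ax": 0, "ay": 0, "az": 0, "grip": -1}, {"x": 0, "y": 0, "z": 0, "ax": 0, "ay": 0, "az": 0, "grip": -1}])

```text
clock: 15.85
ee_pos: [0.4946, -0.1095, 0.0231]
orientation: [0.757, 0.653, -0.0, -0.0]
wrist_force: [-0.7, -0.3, -1.0]
gripper_width: 0.0001
```

>>> send_rows(moves=[{"x": 0.001, "y": 0.0066, "z": 0, "ax": 0, "ay": 0, "az": 0, "grip": -1}, {"x": 0, "y": 0, "z": 0, "ax": 0, "ay": 0, "az": 0, "grip": -1}])

```text
clock: 16.1
ee_pos: [0.4947, -0.1086, 0.0231]
orientation: [0.757, 0.653, -0.0, -0.0]
wrist_force: [-0.9, -0.2, 0.2]
gripper_width: 0.0
```

Run:
```python
from h import *
loc()
for n,(a,b,c,e) in(('top',(190,250,250,330)),('side',(190,260,230,330))):
    f=grab(n,n+'14.png'); cv2.imwrite('pics/%s14c.png'%n,cv2.resize(cv2.cvtColor(f['pixels'][a:b,c:e],cv2.COLOR_RGB2BGR),None,fx=8,fy=8,interpolation=cv2.INTER_CUBIC))
```

```text
t 16.1 tcp [ 494.7 -108.6   23.1] yaw 81.6 z [-0. -0. -1.] F [-0.9 -0.2  0.2] M [-0.11  0.11 -0.05] w 0.0 q6 -1.78
local -9.9 -39.3 Floc -0.9 -0.3
```

View pics/top14c.png

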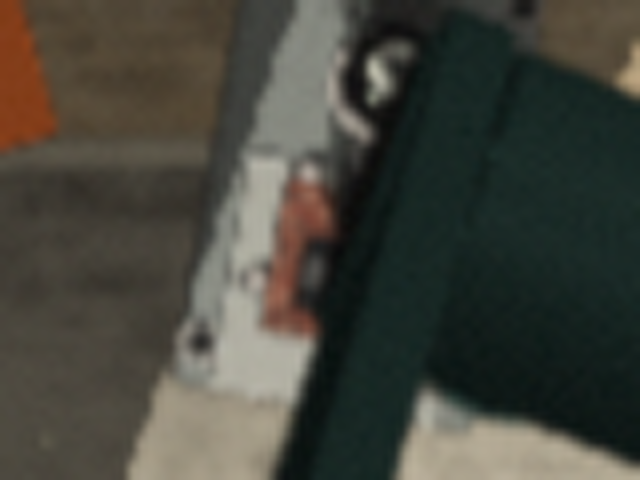

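View pics/side14c.png

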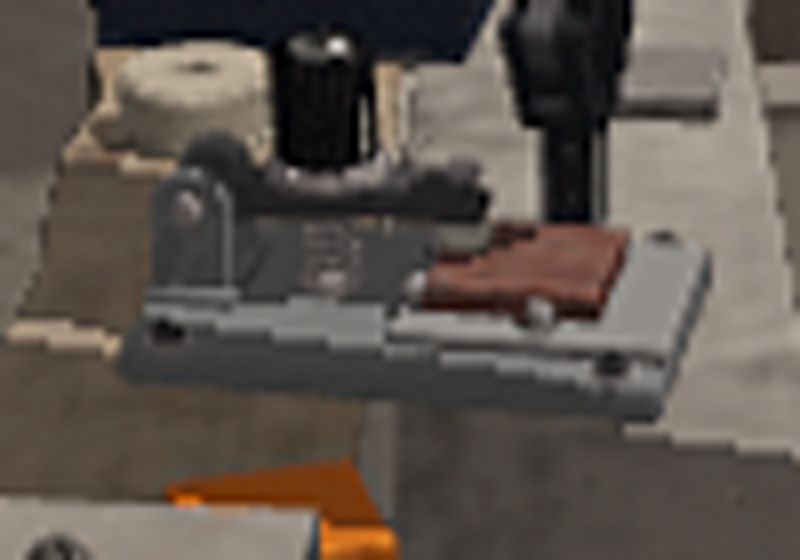

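>>> send_rows(moves=[{"x": 0.0008, "y": 0.005, "z": 0, "ax": 0, "ay": 0, "az": 0, "grip": -1}, {"x": 0, "y": 0, "z": 0, "ax": 0, "ay": 0, "az": 0, "grip": -1}])

```text
clock: 16.45
ee_pos: [0.4949, -0.1081, 0.0232]
orientation: [0.757, 0.653, -0.0, 0.0]
wrist_force: [-0.3, -2.3, 1.4]
gripper_width: -0.0003
```

>>> send_rows(moves=[{"x": 0.0008, "y": 0.005, "z": 0, "ax": 0, "ay": 0, "az": 0, "grip": -1}, {"x": 0, "y": 0, "z": 0, "ax": 0, "ay": 0, "az": 0, "grip": -1}])

```text
clock: 16.7
ee_pos: [0.4952, -0.1071, 0.0234]
orientation: [0.757, 0.653, 0.0, 0.0]
wrist_force: [-1.5, 0.2, 4.1]
gripper_width: -0.0001
```

>>> send_rows(moves=[{"x": 0.0008, "y": 0.005, "z": 0, "ax": 0, "ay": 0, "az": 0, "grip": -1}, {"x": 0, "y": 0, "z": 0, "ax": 0, "ay": 0, "az": 0, "grip": -1}])

```text
clock: 16.95
ee_pos: [0.4954, -0.1066, 0.0234]
orientation: [0.757, 0.653, 0.0, 0.0]
wrist_force: [-2.8, -2.3, 5.2]
gripper_width: 0.0002
```

>>> send_rows(moves=[{"x": 0.0008, "y": 0.005, "z": 0, "ax": 0, "ay": 0, "az": 0, "grip": -1}, {"x": 0, "y": 0, "z": 0, "ax": 0, "ay": 0, "az": 0, "grip": -1}])

```text
clock: 17.2
ee_pos: [0.4956, -0.106, 0.0235]
orientation: [0.757, 0.653, 0.0, 0.001]
wrist_force: [-1.3, -3.3, 6.1]
gripper_width: -0.0001
```

Run:
```python
from h import *
loc()
for n,(a,b,c,e) in(('top',(190,250,250,330)),('side',(190,260,230,330))):
    f=grab(n,n+'15.png'); cv2.imwrite('pics/%s15c.png'%n,cv2.resize(cv2.cvtColor(f['pixels'][a:b,c:e],cv2.COLOR_RGB2BGR),None,fx=8,fy=8,interpolation=cv2.INTER_CUBIC))
```

```text
t 17.2 tcp [ 495.6 -106.    23.5] yaw 81.6 z [ 0.001 -0.001 -1.   ] F [-1.3 -3.3  6.1] M [-0.55  0.27  0.  ] w -0.1 q6 -1.77
local -9.4 -36.6 Floc -0.8 -3.4
```

View pics/top15c.png

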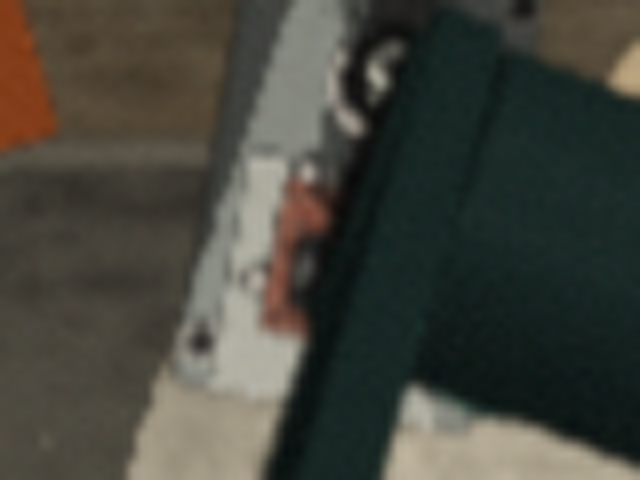

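View pics/side15c.png

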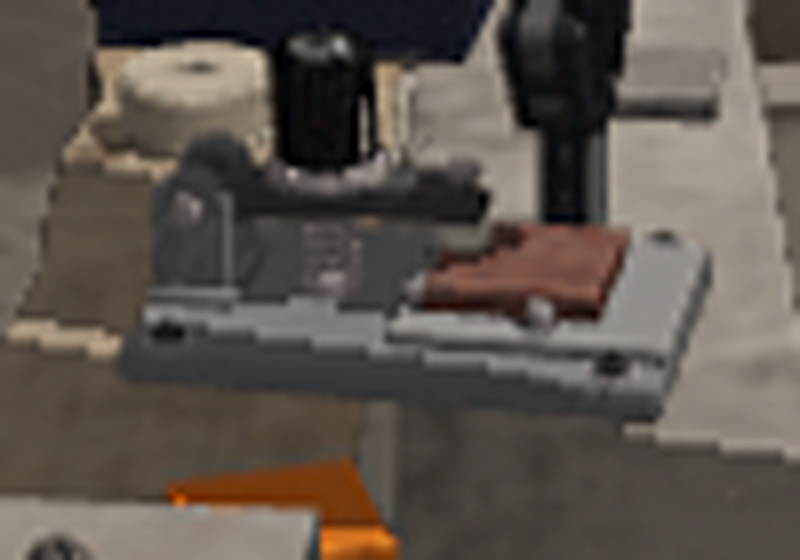

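>>> send_rows(moves=[{"x": -0.01, "y": -0.067, "z": 0, "ax": 0, "ay": 0, "az": 0, "grip": -1}, {"x": -0.01, "y": -0.067, "z": 0, "ax": 0, "ay": 0, "az": 0, "grip": -1}, {"x": 0, "y": 0, "z": 0.24, "ax": 0, "ay": 0, "az": 0, "grip": -0.3}, {"x": -0.33, "y": 0.05, "z": 0, "ax": 0, "ay": 0, "az": 0, "grip": -0.3}, {"x": 0.05, "y": 0.36, "z": 0, "ax": 0, "ay": 0, "az": 0, "grip": -0.3}, {"x": 0, "y": 0, "z": 0, "ax": 0, "ay": 0, "az": 0, "grip": -0.3}, {"x": 0, "y": 0, "z": 0, "ax": 0, "ay": 0, "az": 0, "grip": -0.3}])

```text
clock: 18.18
ee_pos: [0.4506, -0.0646, 0.0591]
orientation: [0.757, 0.654, 0.0, 0.0]
wrist_force: [-0.1, -1.1, -0.5]
gripper_width: 0.0296
```

Run:
```python
from h import *
loc()
for n,(a,b,c,e) in(('top',(190,250,250,330)),('side',(190,260,230,330))):
    f=grab(n,n+'16.png'); cv2.imwrite('pics/%s16c.png'%n,cv2.resize(cv2.cvtColor(f['pixels'][a:b,c:e],cv2.COLOR_RGB2BGR),None,fx=8,fy=8,interpolation=cv2.INTER_CUBIC))
```

```text
t 18.18 tcp [450.6 -64.6  59.1] yaw 81.6 z [ 0. -0. -1.] F [-0.1 -1.1 -0.5] M [-0.06 -0.    0.  ] w 29.6 q6 -1.72
local -60.0 -2.3 Floc 0.1 -1.1
```

View pics/top16c.png

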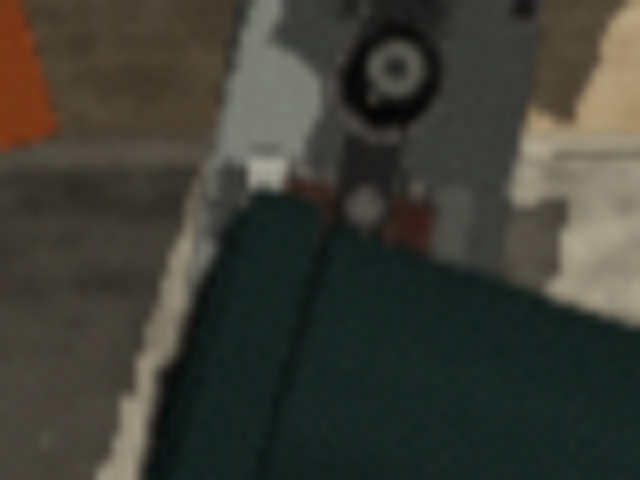

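View pics/side16c.png

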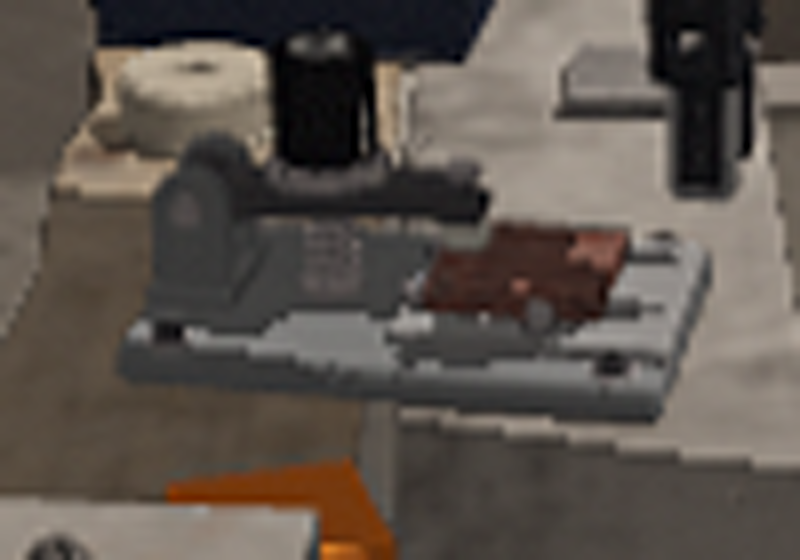

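>>> send_rows(moves=[{"x": 0, "y": 0, "z": -0.15, "ax": 0, "ay": 0, "az": 0, "grip": -0.3}, {"x": 0, "y": 0, "z": -0.097, "ax": 0, "ay": 0, "az": 0, "grip": -0.3}, {"x": 0.05, "y": -0.0075, "z": 0, "ax": 0, "ay": 0, "az": 0, "grip": -0.3}, {"x": 0.05, "y": -0.0075, "z": 0, "ax": 0, "ay": 0, "az": 0, "grip": -0.3}, {"x": 0, "y": 0, "z": 0, "ax": 0, "ay": 0, "az": 0, "grip": -0.3}, {"x": 0.0066, "y": -0.001, "z": 0, "ax": 0, "ay": 0, "az": 0, "grip": -0.3}, {"x": 0.0066, "y": -0.001, "z": 0, "ax": 0, "ay": 0, "az": 0, "grip": -0.3}, {"x": 0, "y": 0, "z": 0, "ax": 0, "ay": 0, "az": 0, "grip": -0.3}])

```text
clock: 19.27
ee_pos: [0.4672, -0.0667, 0.0222]
orientation: [0.757, 0.653, -0.0, 0.0]
wrist_force: [-0.3, -0.4, 0.6]
gripper_width: 0.0295
```

>>> send_rows(moves=[{"x": 0.0066, "y": -0.001, "z": 0, "ax": 0, "ay": 0, "az": 0, "grip": -0.3}, {"x": 0, "y": 0, "z": 0, "ax": 0, "ay": 0, "az": 0, "grip": -0.3}])

```text
clock: 19.52
ee_pos: [0.4682, -0.0669, 0.0221]
orientation: [0.757, 0.653, -0.0, 0.0]
wrist_force: [-0.3, -0.6, 0.6]
gripper_width: 0.0299
```

>>> send_rows(moves=[{"x": 0.0066, "y": -0.001, "z": 0, "ax": 0, "ay": 0, "az": 0, "grip": -0.3}, {"x": 0, "y": 0, "z": 0, "ax": 0, "ay": 0, "az": 0, "grip": -0.3}])

```text
clock: 19.77
ee_pos: [0.4693, -0.0671, 0.0221]
orientation: [0.757, 0.653, 0.0, 0.0]
wrist_force: [-0.3, 0.2, 0.2]
gripper_width: 0.0297
```

>>> send_rows(moves=[{"x": 0.0066, "y": -0.001, "z": 0, "ax": 0, "ay": 0, "az": 0, "grip": -0.3}, {"x": 0, "y": 0, "z": 0, "ax": 0, "ay": 0, "az": 0, "grip": -0.3}])

```text
clock: 20.02
ee_pos: [0.4699, -0.0672, 0.022]
orientation: [0.757, 0.653, -0.0, -0.0]
wrist_force: [-0.5, 0.8, 0.7]
gripper_width: 0.0304
```

>>> send_rows(moves=[{"x": 0.0066, "y": -0.001, "z": 0, "ax": 0, "ay": 0, "az": 0, "grip": -0.3}, {"x": 0, "y": 0, "z": 0, "ax": 0, "ay": 0, "az": 0, "grip": -0.3}])

```text
clock: 20.27
ee_pos: [0.47, -0.0671, 0.0219]
orientation: [0.757, 0.653, -0.001, -0.001]
wrist_force: [-4.1, -0.4, 1.9]
gripper_width: 0.03
```

>>> send_rows(moves=[{"x": 0.0066, "y": -0.001, "z": 0, "ax": 0, "ay": 0, "az": 0, "grip": -0.3}, {"x": 0, "y": 0, "z": 0, "ax": 0, "ay": 0, "az": 0, "grip": -0.3}])

```text
clock: 20.52
ee_pos: [0.4701, -0.0671, 0.0219]
orientation: [0.757, 0.653, -0.001, -0.001]
wrist_force: [-5.8, -1.4, 5.1]
gripper_width: 0.0303
```

>>> send_rows(moves=[{"x": -0.13, "y": 0.02, "z": 0, "ax": 0, "ay": 0, "az": 0, "grip": -0.3}, {"x": -0.1, "y": 0, "z": 0.3, "ax": 0, "ay": 0, "az": 0.056, "grip": 0.3}, {"x": 0, "y": 0, "z": 0.38, "ax": 0, "ay": 0, "az": 0.056, "grip": 0.3}, {"x": 0, "y": 0, "z": 0.3, "ax": 0, "ay": 0, "az": 0.056, "grip": 0.3}, {"x": 0, "y": 0, "z": 0, "ax": 0, "ay": 0, "az": 0.056, "grip": 0.3}, {"x": 0, "y": 0, "z": 0, "ax": 0, "ay": 0, "az": 0.056, "grip": 0.3}, {"x": 0, "y": 0, "z": 0, "ax": 0, "ay": 0, "az": 0.056, "grip": 0.3}, {"x": 0, "y": 0, "z": 0, "ax": 0, "ay": 0, "az": 0.056, "grip": 0.3}])

```text
clock: 21.52
ee_pos: [0.4387, -0.0647, 0.1695]
orientation: [0.238, 0.971, 0.0, 0.001]
wrist_force: [-0.2, -0.5, -0.1]
gripper_width: 0.0556
```

Run:
```python
from h import *
loc()
for n,(a,b,c,e) in(('top',(180,250,250,330)),('side',(190,260,230,330))):
    f=grab(n,n+'17.png'); cv2.imwrite('pics/%s17c.png'%n,cv2.resize(cv2.cvtColor(f['pixels'][a:b,c:e],cv2.COLOR_RGB2BGR),None,fx=8,fy=8,interpolation=cv2.INTER_CUBIC))
```

```text
t 21.52 tcp [438.7 -64.7 169.5] yaw 152.5 z [ 0.003 -0.001 -1.   ] F [-0.2 -0.5 -0.1] M [ 0.01 -0.    0.01] w 55.6 q6 -2.96
local -71.7 -4.2 Floc -0.1 -0.6
```

View pics/top17c.png

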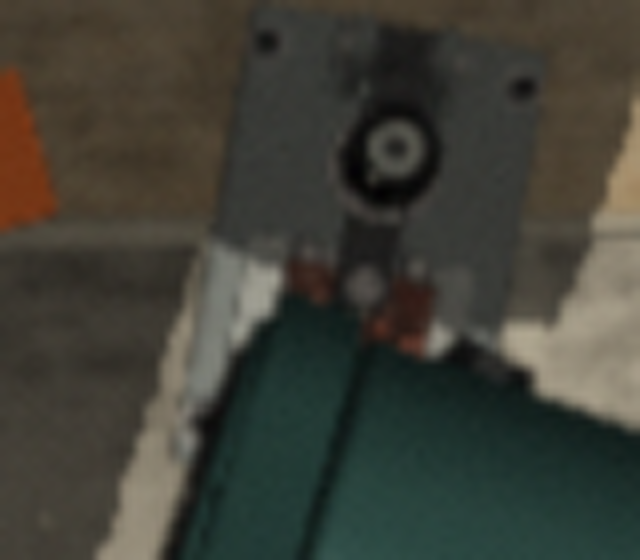

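View pics/side17c.png

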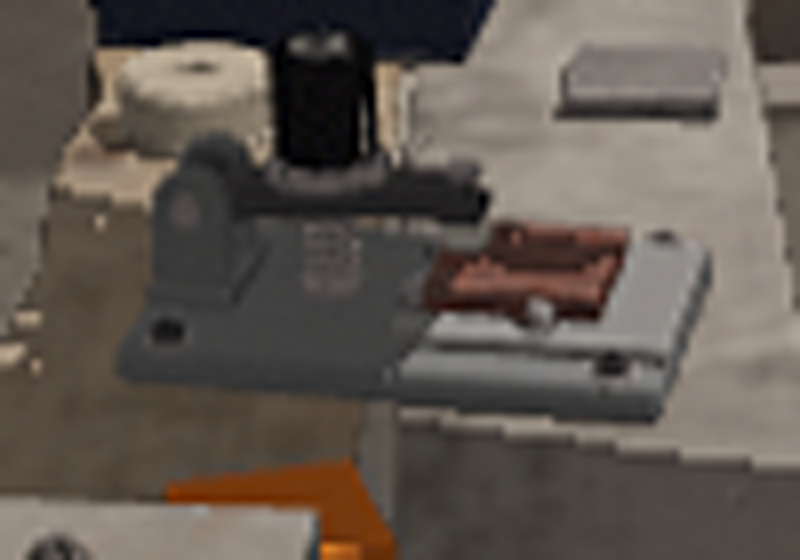

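Run:
```python
from h import *
import pickle
d=pickle.load(open('f0.pkl','rb'))
def ray(f,u,v):
    K=np.array(f['intrinsics']);T=np.array(f['cam_to_world']);q=T[:3,:3]@np.linalg.solve(K,[u,v,1]);return T[:3,3],q/np.linalg.norm(q)
o1,d1=ray(d['top'],299.2,197.9);o2,d2=ray(d['side'],269.8,195.2)
M=np.stack([d1,-d2],1);t=np.linalg.lstsq(M,o2-o1,rcond=None)[0]
print(o1+d1*t[0],o2+d2*t[1])
for v in(193,195,196): print(onplane(d['side'],269.8,v,.097))
```

```text
[ 0.57538829 -0.08126878  0.09739065] [ 0.57422919 -0.0813438   0.09727341]
[ 0.5757926  -0.09858975  0.097     ]
[ 0.57443932 -0.08358051  0.097     ]
[ 0.57377421 -0.07620382  0.097     ]
```

>>> send_rows(moves=[{"x": 0.302, "y": -0.036, "z": 0, "ax": 0, "ay": 0, "az": -0.04, "grip": 0.3}, {"x": 0.302, "y": -0.036, "z": 0, "ax": 0, "ay": 0, "az": 0, "grip": 0.3}, {"x": 0.301, "y": -0.036, "z": 0, "ax": 0, "ay": 0, "az": 0, "grip": 0.3}, {"x": 0, "y": 0, "z": -0.15, "ax": 0, "ay": 0, "az": 0, "grip": 0.3}, {"x": 0, "y": 0, "z": -0.1, "ax": 0, "ay": 0, "az": 0, "grip": 0.3}, {"x": 0, "y": 0, "z": 0, "ax": 0, "ay": 0, "az": 0, "grip": 0.3}, {"x": 0, "y": 0, "z": 0, "ax": 0, "ay": 0, "az": 0, "grip": 0.3}])

```text
clock: 22.5
ee_pos: [0.5732, -0.0807, 0.132]
orientation: [0.302, 0.953, -0.0, 0.0]
wrist_force: [0.1, 0.6, 0.2]
gripper_width: 0.0556
```

Run:
```python
from h import *
loc()
for n,(a,b,c,e) in(('side',(160,260,210,330)),):
    f=grab(n,n+'18.png'); cv2.imwrite('pics/%s18c.png'%n,cv2.resize(cv2.cvtColor(f['pixels'][a:b,c:e],cv2.COLOR_RGB2BGR),None,fx=6,fy=6,interpolation=cv2.INTER_CUBIC))
```

```text
t 22.5 tcp [573.2 -80.7 132. ] yaw 144.9 z [ 0. -0. -1.] F [0.1 0.6 0.2] M [-0.02 -0.   -0.06] w 55.6 q6 -2.79
local 63.6 -0.1 Floc -0.0 0.6
```

View pics/side18c.png

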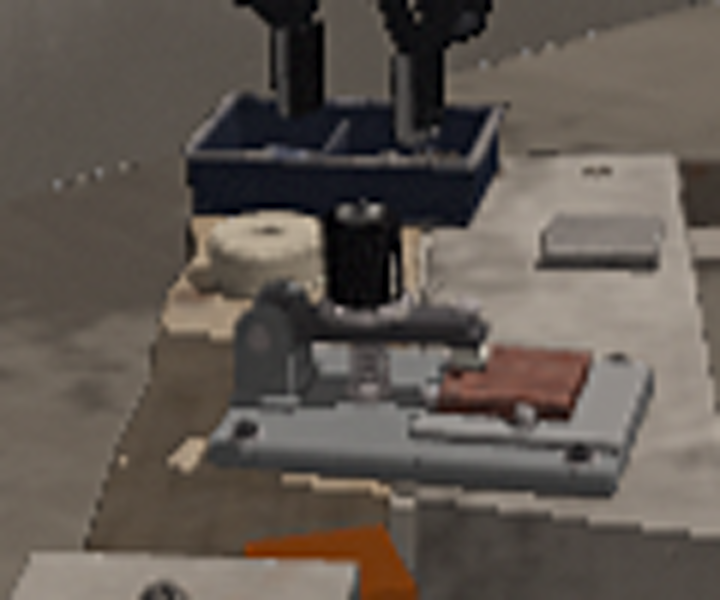

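>>> send_rows(moves=[{"x": 0.008, "y": -0.002, "z": -0.2, "ax": 0, "ay": 0, "az": 0, "grip": 0.3}, {"x": 0, "y": 0, "z": -0.15, "ax": 0, "ay": 0, "az": 0, "grip": 0.3}, {"x": 0, "y": 0, "z": -0.083, "ax": 0, "ay": 0, "az": 0, "grip": 0.3}, {"x": 0, "y": 0, "z": 0, "ax": 0, "ay": 0, "az": 0, "grip": 0.3}])

```text
clock: 23.05
ee_pos: [0.5742, -0.081, 0.0665]
orientation: [0.301, 0.954, -0.0, -0.0]
wrist_force: [0.1, -0.8, 0.2]
gripper_width: 0.0555
```

Run:
```python
from h import *
loc()
for n,(a,b,c,e) in(('side',(160,260,210,330)),):
    f=grab(n,n+'19.png'); cv2.imwrite('pics/%s19c.png'%n,cv2.resize(cv2.cvtColor(f['pixels'][a:b,c:e],cv2.COLOR_RGB2BGR),None,fx=6,fy=6,interpolation=cv2.INTER_CUBIC))
```

```text
t 23.05 tcp [574.2 -81.   66.5] yaw 144.9 z [-0.001  0.    -1.   ] F [ 0.1 -0.8  0.2] M [0.02 0.05 0.01] w 55.5 q6 -2.79
local 64.7 -0.2 Floc 0.2 -0.7
```

View pics/side19c.png

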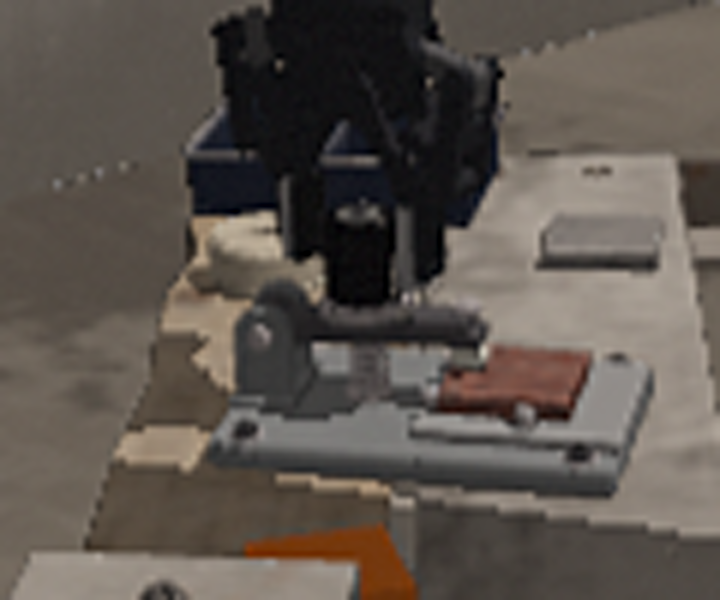

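Fingers straddle the knob (360,250), clear of the arm. Closing gently.

>>> send_rows(moves=[{"x": 0, "y": 0, "z": 0, "ax": 0, "ay": 0, "az": 0, "grip": 0}, {"x": 0, "y": 0, "z": 0, "ax": 0, "ay": 0, "az": 0, "grip": -0.3}, {"x": 0, "y": 0, "z": 0, "ax": 0, "ay": 0, "az": 0, "grip": -0.4}, {"x": 0, "y": 0, "z": 0, "ax": 0, "ay": 0, "az": 0, "grip": -0.4}], newtons=30)

```text
clock: 23.6
ee_pos: [0.5737, -0.0801, 0.0678]
orientation: [0.301, 0.954, 0.0, -0.001]
wrist_force: [-4.0, 3.7, 9.4]
gripper_width: 0.0335
```

Run:
```python
from h import *
loc()
```

```text
t 23.6 tcp [573.7 -80.1  67.8] yaw 144.9 z [-0.001  0.001 -1.   ] F [-4.   3.7  9.4] M [ 0.62  0.8  -0.04] w 33.5 q6 -2.79
local 64.0 0.5 Floc -4.5 3.0
```

>>> send_rows(moves=[{"x": -0.005, "y": 0.004, "z": 0.009, "ax": 0, "ay": 0, "az": 0, "grip": -0.4}, {"x": 0, "y": 0, "z": 0, "ax": 0, "ay": 0, "az": 0, "grip": -0.4}])

```text
clock: 23.85
ee_pos: [0.5736, -0.0801, 0.0681]
orientation: [0.301, 0.954, 0.0, -0.0]
wrist_force: [-0.2, 2.0, -1.6]
gripper_width: 0.0329
```

Run:
```python
from h import *
loc()
```

```text
t 23.85 tcp [573.6 -80.1  68.1] yaw 144.9 z [-0.  0. -1.] F [-0.2  2.  -1.6] M [ 0.44  0.21 -0.01] w 32.9 q6 -2.79
local 63.9 0.6 Floc -0.5 2.0
```

>>> send_rows(moves=[{"x": 0, "y": 0, "z": -0.0009, "ax": 0, "ay": 0, "az": -0.0444, "grip": -0.4}, {"x": 0, "y": 0, "z": -0.0009, "ax": 0, "ay": 0, "az": -0.0444, "grip": -0.4}, {"x": 0, "y": 0, "z": -0.0009, "ax": 0, "ay": 0, "az": -0.0444, "grip": -0.4}])

```text
clock: 24.22
ee_pos: [0.5735, -0.0804, 0.0677]
orientation: [0.495, 0.869, -0.0, -0.0]
wrist_force: [-2.4, 1.3, 0.0]
gripper_width: 0.0334
```

Run:
```python
from h import *
loc()
```

```text
t 24.23 tcp [573.5 -80.4  67.7] yaw 120.7 z [-0.001 -0.    -1.   ] F [-2.4  1.3  0. ] M [0.07 0.29 0.1 ] w 33.4 q6 -2.37
local 63.9 0.3 Floc -2.6 0.9
```

>>> send_rows(moves=[{"x": -0.001, "y": 0, "z": -0.0009, "ax": 0, "ay": 0, "az": -0.0444, "grip": -0.4}, {"x": 0, "y": 0, "z": -0.0009, "ax": 0, "ay": 0, "az": -0.0444, "grip": -0.4}, {"x": 0, "y": 0, "z": -0.0009, "ax": 0, "ay": 0, "az": -0.0444, "grip": -0.4}])

```text
clock: 24.6
ee_pos: [0.5732, -0.0807, 0.0673]
orientation: [0.664, 0.748, -0.001, -0.0]
wrist_force: [-2.1, 0.2, 0.5]
gripper_width: 0.0331
```

Run:
```python
from h import *
loc()
for n,(a,b,c,e) in(('side',(160,260,210,330)),):
    f=grab(n,n+'20.png'); cv2.imwrite('pics/%s20c.png'%n,cv2.resize(cv2.cvtColor(f['pixels'][a:b,c:e],cv2.COLOR_RGB2BGR),None,fx=6,fy=6,interpolation=cv2.INTER_CUBIC))
```

```text
t 24.6 tcp [573.2 -80.7  67.3] yaw 96.8 z [-0.001 -0.001 -1.   ] F [-2.1  0.2  0.5] M [-0.35  0.33  0.07] w 33.1 q6 -1.95
local 63.6 -0.1 Floc -2.1 -0.1
```

View pics/side20c.png

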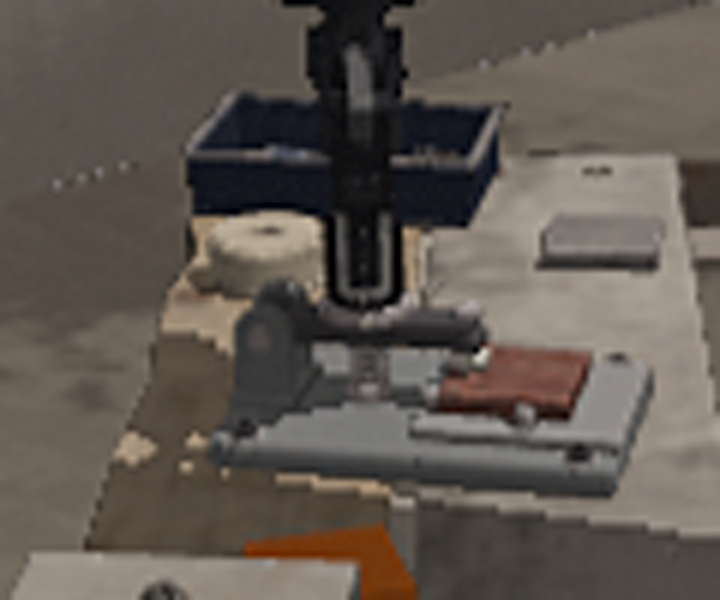

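>>> send_rows(moves=[{"x": 0, "y": 0, "z": -0.0008, "ax": 0, "ay": 0, "az": -0.04, "grip": -0.4}, {"x": 0, "y": 0, "z": -0.0008, "ax": 0, "ay": 0, "az": -0.04, "grip": -0.4}])

```text
clock: 24.9
ee_pos: [0.5729, -0.0808, 0.067]
orientation: [0.752, 0.66, -0.001, -0.0]
wrist_force: [-2.9, -0.8, 0.9]
gripper_width: 0.0331
```

```bash
python3 -c "
from h import *
loc()"
```

```text
t 24.9 tcp [572.9 -80.8  67. ] yaw 82.5 z [-0.001 -0.001 -1.   ] F [-2.9 -0.8  0.9] M [-0.58  0.56  0.06] w 33.1 q6 -1.7
local 63.4 -0.2 Floc -2.8 -1.3
```

>>> send_rows(moves=[{"x": 0, "y": 0, "z": -0.0008, "ax": 0, "ay": 0, "az": -0.04, "grip": -0.4}, {"x": 0, "y": 0, "z": -0.0008, "ax": 0, "ay": 0, "az": -0.04, "grip": -0.4}])

```text
clock: 25.15
ee_pos: [0.5727, -0.0808, 0.0669]
orientation: [0.828, 0.56, -0.001, -0.0]
wrist_force: [-4.4, 0.0, 3.0]
gripper_width: 0.0331
```

```bash
python3 -c "
from h import *
loc()"
```

```text
t 25.15 tcp [572.7 -80.8  66.9] yaw 68.1 z [-0.002 -0.001 -1.   ] F [-4.4  0.   3. ] M [-0.51  0.73  0.1 ] w 33.1 q6 -1.45
local 63.2 -0.2 Floc -4.4 -0.6
```

>>> send_rows(moves=[{"x": -0.005, "y": 0, "z": 0.0015, "ax": 0, "ay": 0, "az": -0.035, "grip": -0.4}, {"x": 0, "y": 0, "z": -0.0007, "ax": 0, "ay": 0, "az": -0.035, "grip": -0.4}])

```text
clock: 25.4
ee_pos: [0.5724, -0.0808, 0.0668]
orientation: [0.885, 0.466, -0.001, 0.0]
wrist_force: [-1.5, 0.3, -0.7]
gripper_width: 0.0332
```

```bash
python3 -c "
from h import *
loc()"
```

```text
t 25.4 tcp [572.4 -80.8  66.8] yaw 55.5 z [-0.001 -0.001 -1.   ] F [-1.5  0.3 -0.7] M [-0.39  0.51  0.1 ] w 33.2 q6 -1.23
local 62.8 -0.3 Floc -1.6 0.0
```

>>> send_rows(moves=[{"x": 0, "y": 0, "z": -0.0007, "ax": 0, "ay": 0, "az": -0.035, "grip": -0.4}, {"x": 0, "y": 0, "z": -0.0007, "ax": 0, "ay": 0, "az": -0.035, "grip": -0.4}])

```text
clock: 25.65
ee_pos: [0.5721, -0.0807, 0.0666]
orientation: [0.931, 0.366, -0.001, -0.0]
wrist_force: [-2.7, -0.1, 0.7]
gripper_width: 0.033
```

Run:
```python
from h import *
loc()
for n,(a,b,c,e) in(('side',(200,250,250,320)),):
    f=grab(n,n+'21.png'); cv2.imwrite('pics/%s21c.png'%n,cv2.resize(cv2.cvtColor(f['pixels'][a:b,c:e],cv2.COLOR_RGB2BGR),None,fx=10,fy=10,interpolation=cv2.INTER_CUBIC))
```

```text
t 25.65 tcp [572.1 -80.7  66.6] yaw 42.9 z [-0.002 -0.001 -1.   ] F [-2.7 -0.1  0.7] M [-0.35  0.59  0.04] w 33.0 q6 -1.01
local 62.6 -0.3 Floc -2.7 -0.5
```

View pics/side21c.png

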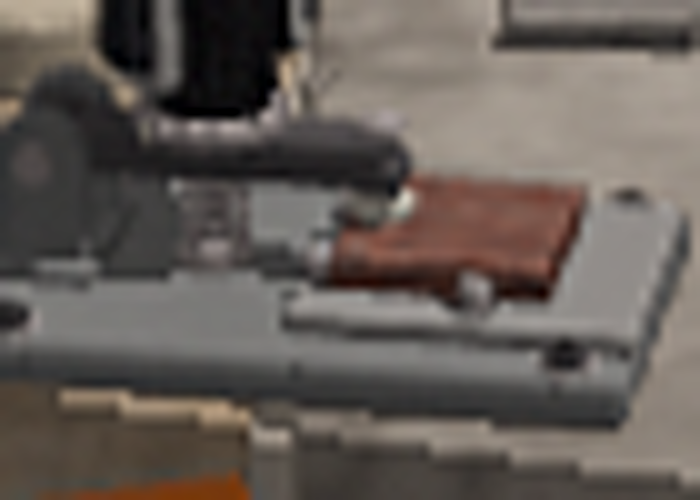

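>>> send_rows(moves=[{"x": -0.003, "y": 0, "z": -0.0003, "ax": 0, "ay": 0, "az": -0.035, "grip": -0.4}, {"x": -0.001, "y": 0, "z": -0.0007, "ax": 0, "ay": 0, "az": -0.035, "grip": -0.4}])

```text
clock: 25.95
ee_pos: [0.5719, -0.0807, 0.0665]
orientation: [0.965, 0.262, -0.001, 0.0]
wrist_force: [-1.6, 0.6, -0.4]
gripper_width: 0.0334
```

```bash
python3 -c "
from h import *
loc()"
```

```text
t 25.95 tcp [571.9 -80.7  66.5] yaw 30.4 z [-0.001 -0.001 -1.   ] F [-1.6  0.6 -0.4] M [-0.28  0.58  0.16] w 33.4 q6 -0.79
local 62.3 -0.3 Floc -1.7 0.4
```

>>> send_rows(moves=[{"x": -0.001, "y": 0, "z": -0.0007, "ax": 0, "ay": 0, "az": -0.035, "grip": -0.4}, {"x": -0.001, "y": 0, "z": -0.0007, "ax": 0, "ay": 0, "az": -0.035, "grip": -0.4}])

```text
clock: 26.2
ee_pos: [0.5717, -0.0806, 0.0665]
orientation: [0.988, 0.155, -0.0, 0.0]
wrist_force: [-1.9, 0.3, 3.2]
gripper_width: 0.033
```

Run:
```python
from h import *
loc()
```

```text
t 26.2 tcp [571.7 -80.6  66.5] yaw 17.8 z [-0.001 -0.    -1.   ] F [-1.9  0.3  3.2] M [-0.17  0.62  0.14] w 33.0 q6 -0.57
local 62.1 -0.2 Floc -1.9 -0.0
```

>>> send_rows(moves=[{"x": -0.001, "y": 0, "z": -0.0007, "ax": 0, "ay": 0, "az": -0.035, "grip": -0.4}])

```text
clock: 26.32
ee_pos: [0.5717, -0.0806, 0.0665]
orientation: [0.995, 0.1, -0.0, 0.0]
wrist_force: [-1.4, 0.5, 2.6]
gripper_width: 0.0336
```

Run:
```python
from h import *
loc()
for n,(a,b,c,e) in(('side',(200,250,250,320)),):
    f=grab(n,n+'22.png'); cv2.imwrite('pics/%s22c.png'%n,cv2.resize(cv2.cvtColor(f['pixels'][a:b,c:e],cv2.COLOR_RGB2BGR),None,fx=10,fy=10,interpolation=cv2.INTER_CUBIC))
```

```text
t 26.32 tcp [571.7 -80.6  66.5] yaw 11.5 z [-0. -0. -1.] F [-1.4  0.5  2.6] M [-0.1   0.64  0.15] w 33.6 q6 -0.46
local 62.1 -0.2 Floc -1.5 0.3
```

View pics/side22c.png

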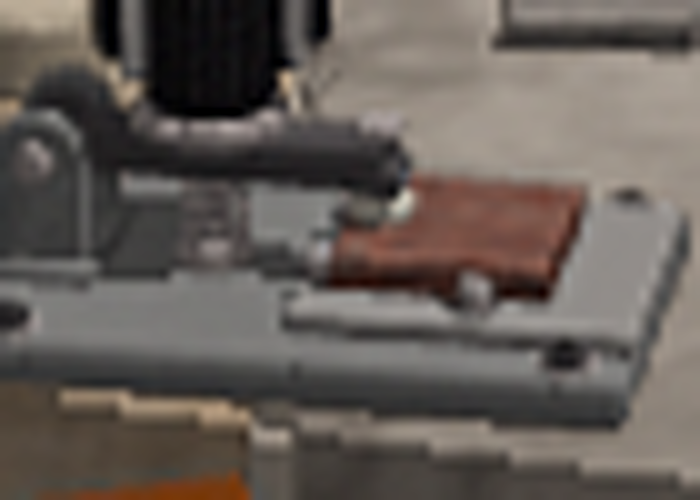

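>>> send_rows(moves=[{"x": 0, "y": 0, "z": 0.002, "ax": 0, "ay": 0, "az": -0.0167, "grip": -0.4}])

```text
clock: 26.5
ee_pos: [0.5716, -0.0806, 0.0666]
orientation: [0.997, 0.076, -0.0, 0.0]
wrist_force: [-0.5, 0.4, -1.5]
gripper_width: 0.0331
```

```bash
python3 -c "
from h import *
loc()"
```

```text
t 26.5 tcp [571.6 -80.6  66.6] yaw 8.7 z [-0.001 -0.    -1.   ] F [-0.5  0.4 -1.5] M [-0.2   0.51  0.11] w 33.1 q6 -0.41
local 62.1 -0.2 Floc -0.5 0.3
```

>>> send_rows(moves=[{"x": 0, "y": 0, "z": 0, "ax": 0, "ay": 0, "az": -0.0167, "grip": -0.4}])

```text
clock: 26.62
ee_pos: [0.5716, -0.0805, 0.0665]
orientation: [0.999, 0.049, -0.0, 0.0]
wrist_force: [-1.3, -0.4, 0.4]
gripper_width: 0.033
```

```bash
python3 -c "
from h import *
loc()"
```

```text
t 26.62 tcp [571.6 -80.5  66.5] yaw 5.7 z [-0.001 -0.    -1.   ] F [-1.3 -0.4  0.4] M [-0.11  0.53  0.08] w 33.0 q6 -0.36
local 62.0 -0.2 Floc -1.2 -0.6
```

>>> send_rows(moves=[{"x": 0, "y": 0, "z": 0, "ax": 0, "ay": 0, "az": -0.0167, "grip": -0.4}])

```text
clock: 26.75
ee_pos: [0.5716, -0.0805, 0.0665]
orientation: [1.0, 0.023, -0.0, 0.0]
wrist_force: [-2.3, -0.2, 1.1]
gripper_width: 0.033
```

```bash
python3 -c "
from h import *
loc()"
```

```text
t 26.75 tcp [571.6 -80.5  66.5] yaw 2.7 z [-0.001 -0.    -1.   ] F [-2.3 -0.2  1.1] M [-0.1   0.54  0.01] w 33.0 q6 -0.31
local 62.0 -0.1 Floc -2.3 -0.5
```

```bash
cat > q.py <<'E'
from h import *
a=[];b=[]
for i in range(3):
    o=ctrl.get_obs();a.append(o['torque'][2]);b.append(o['joint_torque'][5])
    if i<2: imaging.grab_frame('top')
print(np.round(a,3),np.round(b,3)); loc()
E
python3 q.py
```

```text
[ 0.014 -0.015  0.081] [-0.501 -0.091  0.442]
t 26.85 tcp [571.6 -80.5  66.5] yaw 2.7 z [-0.001 -0.    -1.   ] F [-2.  -0.2  1.4] M [-0.14  0.62  0.08] w 33.5 q6 -0.31
local 62.0 -0.1 Floc -2.0 -0.5
```

>>> send_rows(moves=[{"x": 0, "y": 0, "z": 0, "ax": 0, "ay": 0, "az": -0.0167, "grip": -0.4}])

```text
clock: 26.98
ee_pos: [0.5716, -0.0805, 0.0665]
orientation: [1.0, -0.003, -0.0, 0.0]
wrist_force: [-2.5, 0.5, 1.4]
gripper_width: 0.033
```

```bash
python3 q.py
```

```text
[0.057 0.041 0.014] [-0.717 -0.157  0.423]
t 27.07 tcp [571.6 -80.5  66.5] yaw -0.4 z [-0.001 -0.    -1.   ] F [-2.9  0.4  2. ] M [-0.21  0.74  0.01] w 33.3 q6 -0.25
local 62.0 -0.1 Floc -2.9 -0.0
```

>>> send_rows(moves=[{"x": 0, "y": 0, "z": 0, "ax": 0, "ay": 0, "az": -0.0167, "grip": -0.4}])

```text
clock: 27.2
ee_pos: [0.5716, -0.0805, 0.0665]
orientation: [1.0, -0.029, -0.0, 0.0]
wrist_force: [-2.0, -0.1, 1.8]
gripper_width: 0.0329
```

```bash
python3 q.py
```

```text
[ 0.094 -0.067 -0.   ] [-0.727 -0.161  0.423]
t 27.3 tcp [571.6 -80.4  66.5] yaw -3.4 z [-0.001  0.    -1.   ] F [-2.4  0.4  2. ] M [-0.09  0.8  -0.  ] w 33.0 q6 -0.2
local 62.0 -0.1 Floc -2.4 0.0
```

>>> send_rows(moves=[{"x": 0, "y": 0, "z": 0, "ax": 0, "ay": 0, "az": -0.0167, "grip": -0.4}])

```text
clock: 27.42
ee_pos: [0.5716, -0.0804, 0.0665]
orientation: [0.998, -0.056, -0.0, 0.0]
wrist_force: [-2.8, 0.8, 1.7]
gripper_width: 0.033
```

```bash
python3 q.py
```

```text
[0.037 0.055 0.016] [-0.721 -0.166  0.422]
t 27.52 tcp [571.6 -80.4  66.5] yaw -6.4 z [-0.001  0.    -1.   ] F [-2.6  0.   2.7] M [-0.11  0.82  0.02] w 32.9 q6 -0.15
local 62.0 -0.1 Floc -2.6 -0.3
```

>>> send_rows(moves=[{"x": 0, "y": 0, "z": 0.001, "ax": 0, "ay": 0, "az": -0.0167, "grip": -0.4}])

```text
clock: 27.65
ee_pos: [0.5715, -0.0804, 0.0665]
orientation: [0.997, -0.082, -0.0, -0.0]
wrist_force: [-2.4, -0.9, 1.4]
gripper_width: 0.0334
```

```bash
python3 q.py
```

```text
[0.076 0.061 0.01 ] [-0.66  -0.14   0.413]
t 27.75 tcp [571.5 -80.4  66.5] yaw -9.4 z [-0.001  0.    -1.   ] F [-2.1 -0.9  1.9] M [-0.1   0.84  0.01] w 33.0 q6 -0.09
local 61.9 -0.0 Floc -1.9 -1.2
```

>>> send_rows(moves=[{"x": 0, "y": 0, "z": 0, "ax": 0, "ay": 0, "az": -0.0167, "grip": -0.4}])

```text
clock: 27.88
ee_pos: [0.5715, -0.0804, 0.0665]
orientation: [0.994, -0.108, -0.0, -0.0]
wrist_force: [-2.6, 0.5, 2.1]
gripper_width: 0.0329
```

```bash
python3 q.py
```

```text
[ 0.167  0.05  -0.017] [-0.609 -0.099  0.408]
t 27.98 tcp [571.6 -80.4  66.5] yaw -12.4 z [-0.001  0.    -1.   ] F [-3.4 -0.3  2.6] M [-0.07  0.95 -0.02] w 33.0 q6 -0.04
local 61.9 -0.0 Floc -3.3 -0.8
```

>>> send_rows(moves=[{"x": 0, "y": 0, "z": 0, "ax": 0, "ay": 0, "az": -0.0167, "grip": -0.4}])

```text
clock: 28.1
ee_pos: [0.5717, -0.0804, 0.0666]
orientation: [0.991, -0.134, -0.0, -0.0]
wrist_force: [-3.6, 0.4, 5.0]
gripper_width: 0.0331
```

```bash
python3 q.py
```

```text
[0.128 0.052 0.027] [-0.625 -0.159  0.421]
t 28.2 tcp [571.6 -80.4  66.6] yaw -15.4 z [-0.001  0.    -1.   ] F [-3.5 -0.4  3.3] M [-0.02  0.88  0.03] w 33.2 q6 0.01
local 62.0 0.0 Floc -3.4 -0.9
```

>>> send_rows(moves=[{"x": 0, "y": 0, "z": 0, "ax": 0, "ay": 0, "az": -0.0167, "grip": -0.4}])

```text
clock: 28.32
ee_pos: [0.5716, -0.0803, 0.0666]
orientation: [0.987, -0.16, -0.0, -0.0]
wrist_force: [-3.1, -0.6, 2.2]
gripper_width: 0.0331
```

```bash
python3 q.py
```

```text
[0.162 0.083 0.041] [-0.663 -0.141  0.423]
t 28.43 tcp [571.7 -80.4  66.6] yaw -18.4 z [-0.  0. -1.] F [-4.2  0.3  2.6] M [0.04 0.96 0.04] w 33.2 q6 0.06
local 62.0 0.0 Floc -4.2 -0.4
```

>>> send_rows(moves=[{"x": -0.003, "y": 0, "z": 0.002, "ax": 0, "ay": 0, "az": -0.0167, "grip": -0.4}])

```text
clock: 28.55
ee_pos: [0.5715, -0.0803, 0.0667]
orientation: [0.983, -0.186, 0.0, -0.0]
wrist_force: [-0.4, -0.2, -1.4]
gripper_width: 0.0331
```

```bash
python3 q.py
```

```text
[ 0.079 -0.009  0.017] [-0.667 -0.153  0.422]
t 28.65 tcp [571.5 -80.3  66.7] yaw -21.5 z [ 0.  0. -1.] F [-2.4  0.3 -0.8] M [0.1  0.54 0.02] w 33.2 q6 0.11
local 61.9 0.0 Floc -2.4 -0.0
```

>>> send_rows(moves=[{"x": 0, "y": 0, "z": 0, "ax": 0, "ay": 0, "az": -0.0167, "grip": -0.4}])

```text
clock: 28.78
ee_pos: [0.5715, -0.0803, 0.0667]
orientation: [0.977, -0.212, -0.0, -0.0]
wrist_force: [-1.0, 0.7, -0.8]
gripper_width: 0.0333
```

```bash
python3 q.py
```

```text
[ 0.027  0.065 -0.01 ] [-0.702 -0.171  0.424]
t 28.88 tcp [571.5 -80.3  66.7] yaw -24.5 z [-0.  0. -1.] F [-1.5  0.1 -1.2] M [ 0.08  0.51 -0.01] w 33.2 q6 0.17
local 61.9 0.0 Floc -1.5 -0.1
```

>>> send_rows(moves=[{"x": 0, "y": 0, "z": 0, "ax": 0, "ay": 0, "az": -0.0167, "grip": -0.4}])

```text
clock: 29.0
ee_pos: [0.5715, -0.0803, 0.0667]
orientation: [0.971, -0.237, -0.0, -0.0]
wrist_force: [-1.5, 1.5, -1.2]
gripper_width: 0.0331
```

```bash
python3 q.py
```

```text
[ 0.029  0.049 -0.024] [-0.689 -0.168  0.424]
t 29.1 tcp [571.5 -80.3  66.7] yaw -27.5 z [ 0.  0. -1.] F [-2.1  0.6 -2.8] M [ 0.11  0.48 -0.02] w 33.0 q6 0.22
local 61.9 0.0 Floc -2.2 0.3
```

>>> send_rows(moves=[{"x": 0, "y": 0, "z": 0, "ax": 0, "ay": 0, "az": -0.0167, "grip": -0.4}])

```text
clock: 29.22
ee_pos: [0.5715, -0.0803, 0.0667]
orientation: [0.965, -0.263, -0.0, -0.0]
wrist_force: [-0.8, 0.8, -1.9]
gripper_width: 0.0333
```

```bash
python3 q.py
```

```text
[0.114 0.047 0.012] [-0.706 -0.164  0.423]
t 29.32 tcp [571.5 -80.3  66.7] yaw -30.5 z [ 0.  0. -1.] F [-0.7  1.  -2.9] M [0.18 0.47 0.01] w 33.1 q6 0.27
local 61.9 0.1 Floc -0.9 0.9
```

>>> send_rows(moves=[{"x": 0, "y": 0, "z": -0.001, "ax": 0, "ay": 0, "az": -0.022, "grip": -0.4}])

```text
clock: 29.45
ee_pos: [0.5715, -0.0803, 0.0667]
orientation: [0.955, -0.296, -0.0, -0.0]
wrist_force: [-1.2, 1.2, -1.4]
gripper_width: 0.0331
```

```bash
python3 q.py
```

```text
[0.022 0.066 0.01 ] [-0.97  -0.243  0.555]
t 29.55 tcp [571.5 -80.3  66.7] yaw -34.4 z [ 0.  0. -1.] F [-1.   2.  -2.7] M [0.29 0.46 0.01] w 33.4 q6 0.34
local 61.9 0.1 Floc -1.3 1.8
```

>>> send_rows(moves=[{"x": 0, "y": 0, "z": 0, "ax": 0, "ay": 0, "az": -0.022, "grip": -0.4}])

```text
clock: 29.68
ee_pos: [0.5715, -0.0802, 0.0667]
orientation: [0.944, -0.329, -0.0, -0.0]
wrist_force: [-1.0, 1.8, -2.4]
gripper_width: 0.0332
```

```bash
python3 q.py
```

```text
[ 0.121 -0.065  0.102] [-0.923 -0.229  0.551]
t 29.77 tcp [571.5 -80.2  66.7] yaw -38.4 z [ 0.  0. -1.] F [-1.6  1.6 -2. ] M [0.35 0.42 0.1 ] w 33.3 q6 0.41
local 61.8 0.1 Floc -1.9 1.4
```

>>> send_rows(moves=[{"x": 0, "y": 0, "z": 0, "ax": 0, "ay": 0, "az": 0, "grip": 0.2}, {"x": 0, "y": 0, "z": 0, "ax": 0, "ay": 0, "az": 0, "grip": 0.3}, {"x": 0, "y": 0, "z": 0, "ax": 0, "ay": 0, "az": 0, "grip": 0.3}])

```text
clock: 30.15
ee_pos: [0.572, -0.0807, 0.0671]
orientation: [0.944, -0.329, 0.001, -0.0]
wrist_force: [-0.3, 0.1, 0.6]
gripper_width: 0.0554
```

```bash
python3 q.py
```

```text
[ 0.036  0.022 -0.008] [-0.015 -0.012 -0.009]
t 30.25 tcp [571.7 -80.6  66.9] yaw -38.5 z [ 0.001 -0.    -1.   ] F [-0.2  0.2  0.4] M [ 0.01  0.01 -0.01] w 55.4 q6 0.41
local 62.1 -0.2 Floc -0.2 0.2
```

>>> send_rows(moves=[{"x": 0, "y": 0, "z": 0.2, "ax": 0, "ay": 0, "az": 0, "grip": 0.3}, {"x": 0, "y": 0, "z": 0.3, "ax": 0, "ay": 0, "az": 0, "grip": 0.3}, {"x": 0, "y": 0, "z": 0.35, "ax": 0, "ay": 0, "az": 0, "grip": 0.3}, {"x": -0.25, "y": -0.3, "z": 0.05, "ax": 0, "ay": 0, "az": 0, "grip": 0.3}, {"x": -0.25, "y": -0.3, "z": 0, "ax": 0, "ay": 0, "az": 0, "grip": 0.3}, {"x": -0.25, "y": -0.3, "z": 0, "ax": 0, "ay": 0, "az": 0, "grip": 0.3}, {"x": -0.2, "y": -0.3, "z": 0, "ax": 0, "ay": 0, "az": 0, "grip": 0.3}, {"x": 0, "y": 0, "z": 0, "ax": 0, "ay": 0, "az": 0, "grip": 0.3}])

```text
clock: 31.25
ee_pos: [0.4272, -0.2633, 0.202]
orientation: [0.943, -0.332, 0.0, 0.001]
wrist_force: [-0.6, -0.7, 0.4]
gripper_width: 0.0559
```

Run:
```python
from h import *
loc()
for n,(a,b,c,e) in(('top',(180,250,250,330)),('side',(190,250,240,320))):
    f=grab(n,n+'23.png'); cv2.imwrite('pics/%s23c.png'%n,cv2.resize(cv2.cvtColor(f['pixels'][a:b,c:e],cv2.COLOR_RGB2BGR),None,fx=8,fy=8,interpolation=cv2.INTER_CUBIC))
```

```text
t 31.25 tcp [ 427.2 -263.3  202. ] yaw -38.8 z [-0.    -0.001 -1.   ] F [-0.6 -0.7  0.4] M [-0.01 -0.05  0.01] w 55.9 q6 -0.01
local -53.8 -202.3 Floc -0.4 -0.8
```

View pics/top23c.png

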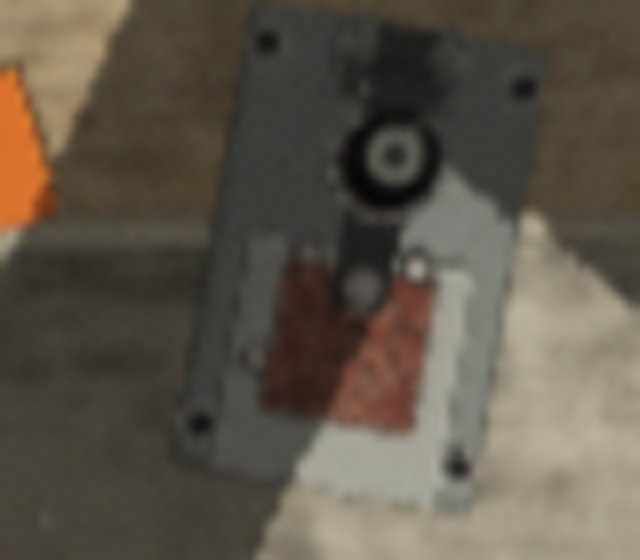

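View pics/side23c.png

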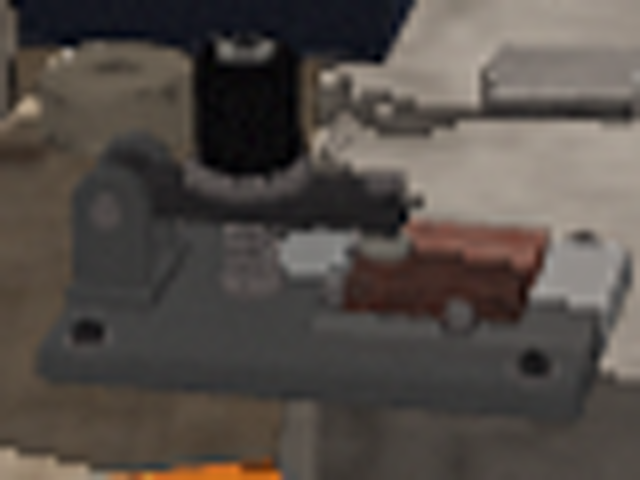

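```bash
python3 -c "
from bench import ctrl
print(ctrl.finish_job())"
```

```text
the job is handed in; nothing more can be done
None
```

I laid the red granite tile flat on the jig bed and slid it home against the pins. I then turned the knob clockwise until it slipped, stopped there, let go and handed in at about 31 s.

- **Seating:** the pushes read about 6 N at most along x and about 3.5 N along y. The final top view shows the tile against both back pins and the side pin, and the side view shows the foot resting on it.
- **Clicks:** I count two. The wrist torque rose to about 0.15 N m and dropped twice, at tool yaws of about +10° and −20°, which matches the 30° click spacing. I stopped at −38°, after turning the knob about 183° in all. The torque signal was noisy (about ±0.05 N m) and the slip can't be read directly, so the count is inferred, not confirmed.
- **Force on the knob:** closing the fingers briefly pressed down on the knob with about 9 N. I took that off before turning, and the vertical force then stayed within about 5 N at the readings I took.
- **Other objects:** no move was made near the grey sample, felt wheel, wedge or orange look-alike. I did not re-measure where they are at the end.

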